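Change the test bench rail over to probe pots

TASK

Change the bench rail over for testing: put the white interface box that hangs on the rail back on a free peg of the stores stand, and bring every probe pot from the stand's pegs to the rail, lifting it clear of the peg's upturned tip and then hanging it by its keyhole on a screw, slid fully down so that it locks. When box and pots all hang in their new places, stand the two loose probes in the pots, stem up, one to a pot, and leave the cup and the tape measure where they are.

Things in the scene. Friction and masses are not known exactly. Their poses are not given: they have to be found in the camera images.
- pot1: Probe pot, 145-235 g; 2 or 3 of the 3 are present. Steel back plate 70 wide (y) x 120 high (z) x 4 thick, grey square open pot on the front of its lower part. Origin: middle of the plate's bottom edge, on its back face; x out of the plate towards the pot, z up. Pot: x 4 to 56, y -25 to 25, z 0 to 62 mm, walls 2.5, floor 4; pinch its side walls from above. Starts hanging on a peg.
- pot2: Another pot, as pot1. The keyhole in each plate is on the centre line above the pot: a hole 22 across centred at z = 84, opening upwards into a slot 11 wide whose closed top is at z = 108 (mm).
- pot3: Another pot, as pot1. At the start each hangs with the slot's closed top on the wire of a peg, plate about 4 mm from or touching the stand's panel, x along the peg; it may lean or twist a few degrees.
- pot1_seat (a point): On pot1: where the screw's axis lies when the slot is fully home, at (2, 0, 104) mm in the pot's frame (mid-thickness of the plate); axes as the pot's.
- pot2_seat (a point): On pot2: where the screw's axis lies when the slot is fully home, at (2, 0, 104) mm in the pot's frame (mid-thickness of the plate); axes as the pot's.
- pot3_seat (a point): On pot3: where the screw's axis lies when the slot is fully home, at (2, 0, 104) mm in the pot's frame (mid-thickness of the plate); axes as the pot's.
- screw1_seat (a point): Fixed level shoulder screw in the rail's front face. This point: on its axis, 4 mm out from the face, 180 above the bench; x straight out of the rail, y along it, z up. Shank 8 in diameter stands 8 out of the face, then a head 16 in diameter, 5 thick.
- screw2_seat (a point): Another such screw, same axes. The rail: aluminium profile 380 long, flat face 120 to 200 above the bench, 40 deep behind the face, two legs under its ends; it faces away from the robot.
- screw3_seat (a point): Another such screw, same axes. Neighbouring screws are 99 to 131 mm apart.
- peg1_tip (a point): Centre of the rounded top end of a fixed wire peg (wire 6 in diameter) on the stores stand; x out of the stand along the peg, z up. From the panel, 73 behind this point, the wire (axis 200 above the bench) runs out 70, rising 3, then turns up 13 to this tip.
- peg2_tip (a point): Another such peg, same axes. The stand: white panel 380 long, 12 thick, from 90 to 215 above the bench, on two posts and flat feet; it faces away from the robot.
- peg3_tip (a point): Another such peg, same axes. Pegs without a pot are empty. Neighbouring pegs are 99 to 131 mm apart.
- ibox: Interface box, 200 g: a closed white box with two round sockets on its front, on a steel back plate the same as the pots' (70 x 120 x 4, same keyhole, same frame and origin). Box: x 4 to 44, y -25 to 25, z 0 to 62 mm; pinch its sides from above. It starts hanging locked on one of the rail's screws.
- ibox_seat (a point): On ibox: at (2, 0, 104) mm in its frame, 4 below the slot's closed top; axes as the box's.
- probe1: Aluminium compression probe, 55 g: round foot 32 in diameter and 20 high, stem 10 in diameter rising from it, 60 high in all; stands on its foot on the bench. Origin: centre of the underside, z up the stem.
- probe2: A second probe, the same as probe1.
- cup: Paper cup, 68 across, 75 high, on the bench; bystander. Origin under its centre.
- tape: Yellow tape measure, 70 x 35 x 65 high, standing on the bench; bystander. Origin under its centre.
Mind the look-alikes: they are no part of the job. What is shaped like the pot2 but blue is not meant.

How it is judged (in metres and radians):
On the way, in this order (a step that is already met when the one before it is completed fails the run):
1. the interface box hangs on a peg and every pot hangs locked on a screw of the rail (((x of ibox_seat in the frame of peg1_tip between -0.078 and -0.008 m and y of ibox_seat in the frame of peg1_tip between -0.008 and 0.008 m and z of ibox_seat in the frame of peg1_tip between -0.022 and -0.009 m) or (x of ibox_seat in the frame of peg2_tip between -0.078 and -0.008 m and y of ibox_seat in the frame of peg2_tip between -0.008 and 0.008 m and z of ibox_seat in the frame of peg2_tip between -0.022 and -0.009 m) or (x of ibox_seat in the frame of peg3_tip between -0.078 and -0.008 m and y of ibox_seat in the frame of peg3_tip between -0.008 and 0.008 m and z of ibox_seat in the frame of peg3_tip between -0.022 and -0.009 m)) and angle between ibox's own z axis and vertical below 0.5 rad and (distance between pot1_seat and screw1_seat below 0.006 m or distance between pot1_seat and screw2_seat below 0.006 m or distance between pot1_seat and screw3_seat below 0.006 m) and angle between each of pot1, pot2, pot3's own z axis and vertical below 0.15 rad and (distance between pot2_seat and screw1_seat below 0.006 m or distance between pot2_seat and screw2_seat below 0.006 m or distance between pot2_seat and screw3_seat below 0.006 m) and (distance between pot3_seat and screw1_seat below 0.006 m or distance between pot3_seat and screw2_seat below 0.006 m or distance between pot3_seat and screw3_seat below 0.006 m)), for 0.2 s.
2. both probes stand in pots (((z of probe1 in the frame of screw1_seat between -0.108 and -0.088 m and x of probe1 in the frame of screw1_seat between 0.008 and 0.048 m and y of probe1 in the frame of screw1_seat between -0.02 and 0.02 m) or (z of probe1 in the frame of screw2_seat between -0.108 and -0.088 m and x of probe1 in the frame of screw2_seat between 0.008 and 0.048 m and y of probe1 in the frame of screw2_seat between -0.02 and 0.02 m) or (z of probe1 in the frame of screw3_seat between -0.108 and -0.088 m and x of probe1 in the frame of screw3_seat between 0.008 and 0.048 m and y of probe1 in the frame of screw3_seat between -0.02 and 0.02 m)) and angle between each of probe1, probe2's own z axis and vertical below 0.3 rad and ((z of probe2 in the frame of screw1_seat between -0.108 and -0.088 m and x of probe2 in the frame of screw1_seat between 0.008 and 0.048 m and y of probe2 in the frame of screw1_seat between -0.02 and 0.02 m) or (z of probe2 in the frame of screw2_seat between -0.108 and -0.088 m and x of probe2 in the frame of screw2_seat between 0.008 and 0.048 m and y of probe2 in the frame of screw2_seat between -0.02 and 0.02 m) or (z of probe2 in the frame of screw3_seat between -0.108 and -0.088 m and x of probe2 in the frame of screw3_seat between 0.008 and 0.048 m and y of probe2 in the frame of screw3_seat between -0.02 and 0.02 m))), for 0.2 s.
At the end, for the whole second after the job is handed in: Each pot hangs locked on a rail screw (seat points within 6 mm), upright within 0.15 rad; the interface box hangs by its slot on a peg, behind the tip, leaning under 0.5 rad; both probes stand stem up (within 0.3 rad) on the floors of hung pots, one to a pot; all are still (all of step 1 and all of step 2 and linear speed of each of pot1, pot2, pot3, ibox, probe1, probe2 below 0.03 m/s); the robot touches nothing.
It fails at once if the cup is pushed more than 3 cm (distance of cup from where it was at the start of the episode above 0.03 m).
It fails at once if the tape measure is pushed more than 3 cm (distance of tape from where it was at the start of the episode above 0.03 m).
Of pot1, pot2, pot3 only 2 to 3 are there at a start; the rules pass over those that are not, and their reading is None.
At some moment in a run one of probe1, probe2 may be knocked a few centimetres aside while the robot is not near it.
It also fails if it takes over 210 s, if anything falls off the work surface, if the arm or the gripper's body presses on something with over 40 N, if the wrist force passes 120 N, or if a joint passes its speed limit or range.

ROBOT

A 6-joint arm with a two-finger parallel gripper is mounted at the origin on the work surface. World frame = base frame: x ahead of the robot, y to its left, z up, the work surface at z = 0. Lengths are in m, angles in degrees, forces in N, time in s.
With the tool pointing down it reaches from about 0.35 to 0.875 m from the base axis. Payload 4.2 kg.
Tool frame: the origin (TCP) lies midway between the tips of the shut fingers; the grasp point (between the pads) lies 19 mm behind it (r.pinch_z is the distance from the TCP to the grasp point, in m); z points along the fingers, y is the line along which they close (so a half turn about z gives the same grasp; the last joint's range is limited). The gripper opens to 87 mm and grips with 3 to 60 N. Pads are 19 mm wide; open, the fingers measure 117 mm over their backs; the gripper's body (75 mm by 190 mm) begins 51 mm behind the grasp point.
Start: joints at [86.494, 22.042, 0.453, 0, -68.411, -14.817], TCP at [0.196, 0.593, 0.223] pointing down, gripper open.
Joint ranges: [-179.83, 179.83], [-69.29, 118.12], [-61.27, 80.66], [-181.25, 117.63], [-171.15, -9.14], [-177.46, 177.46]. Speed limits (degrees/s): [159.86, 159.86, 180, 180, 180, 180].

INTERFACE

Orientations are given as a 3x3 rotation matrix whose columns are the frame's x, y, z axes.
In Python, from station import r, imaging, models gives the robot as it stands. The module is installed in compiled form; this text tells all that it offers.
- The arm moves only by the tool apply_moves, never from a script. Its argument "moves" is a list of rows, each a list of 2 entries, a list of its own where there are three numbers: the shift along the tool's x, y, z in m, then the turn about the tool's z in degrees. A call has 1 to 5 rows; each row shifts and turns the commanded pose from where the row before left it, along the tool's axes as they then stand; what a row does not reach is not made up. A row lasts 1/12 s, in which the tool goes at most 41.7 mm and 7.16 degrees, less where a joint would pass 70% of its speed; a pose out of reach is approached as far as the arm can. A call is refused whole if a number of a shift passes 0.0417 or a number of a turn 7.16, either way. A call with a gripper value outside its range is refused whole. "hand" is the finger opening in m, from 0 to 0.087, set as the call begins (left out, the last holds). The fingers move at their own pace and stop on an object; the grip force is fixed at half the most. Time passes only in rows, so rows that do not move let the fingers close. It gives the time, the measured TCP pose, the force, the opening and the grip force at its end, in the units of the state.
- r.sense(): the state, without advancing time (a new reading comes with each control period).
- imaging.capture(name): name is "scene" or "top" or "wrist"; returns a dict with "frame" (384x512x3 uint8, blue, green, red), "intrinsics" (3x3 intrinsics, pixels), "eye" and "orientation" of the camera in the world. Camera axes: x right, y down, z forward; pixel columns grow to the right and rows downward; lengths in m; the calibration is good to about 2 mm. The wrist camera is an equidistant fisheye: a pixel r from the principal point sees the ray r / f radians off the axis. A picture is of the moment at which its call begins. There is no depth.
- r.finish_job(): hands the job in; it is judged then, once.
Trained networks look in a picture, given as the dict that the camera call returned (one of the last four; its "shot" number tells which), for a name from the list of things; names that differ only in an ending like _2 or _b are one class to them, and where a whole thing is asked for, a point or a joint stands for the part that bears it (a point fixed in the world has none). Each returns a list of dicts, best first, with "confidence" (0 to 1); they miss things now and then, are a little off and sometimes report something else, mostly with a low value. They report only what shows in the picture. A call takes as long as a camera call. They do not tell look-alikes from the thing itself.
- models.cut_out(picture, target): "region" (384x512 bool, what is visible of it) and "extent" ([left, top, width, height] as shares, 0 to 1, of the picture: columns of its width, rows of its height, round what is visible of it).
- models.place_of(picture, target): "at" ([column, row] as shares, 0 to 1, of the picture: columns of its width, rows of its height: a listed point, or the origin of a listed thing).
The state is a dict: "time_s": time; "joints": joint angles; "joint_velocities": joint speeds; "effort": joint torques, N m; "tcp_pos": TCP position; "ee_rot": TCP orientation; "wrist_force": force on the tool from outside, world axes, zero at the start; "moment": the same for the moment, N m; "gripper_width": opening from 0.0 (shut) to 1.0 (fully open); "gripper_force": force on a finger pad.
Only numpy, scipy, OpenCV 4.12 (cv2) and the standard library are available. Lean on these libraries where they do the work, as an engineer would, in place of code of your own. Each camera call takes 0.05 s, during which the arm holds its last target. There are 200 camera calls.

## Working session

There is one attempt and no reset: what is moved stays moved. The work goes in short steps, Python scripts to look and compute and a tool call to move; the robot and the scene stay as the last step left them, time stands still between calls to the robot, and variables do not carry over. Pictures are saved under pics/ and viewed, at most 14 in all, crops included, and the job is handed in when it is done.

Besides the shell and the picture viewer there is one more tool, called after "Emit:" as a command line: name --argument value ..., lists and objects as JSON in quotes. apply_moves: Moves the arm, as the interface text tells. Its arguments: {"type":"object","properties":{"moves":{"type":"array"},"hand":{"type":"number"}},"required":["moves"]}

```bash
mkdir -p pics; cat > h.py <<'E'
import numpy as np, cv2
from station import r, imaging, models
def proj(c,P):
    R=np.array(c["orientation"]);p=(np.atleast_2d(P)-np.array(c["eye"]))@R
    K=np.array(c["intrinsics"]);return np.c_[K[0,0]*p[:,0]/p[:,2]+K[0,2],K[1,1]*p[:,1]/p[:,2]+K[1,2]]
def ray(c,u,v):
    K=np.array(c["intrinsics"]);return np.array(c["orientation"])@np.array([(u-K[0,2])/K[0,0],(v-K[1,2])/K[1,1],1.])
def at(c,u,v,z):
    d=ray(c,u,v);e=np.array(c["eye"]);return e+d*(z-e[2])/d[2]
def px(a): return a[0]*512,a[1]*384
E
python3 - <<'E'
from h import *
np.set_printoptions(precision=4,suppress=True)
print(r.sense())
for n in("scene","top","wrist"):
    c=imaging.capture(n);print(n,c["eye"],np.array(c["orientation"]).tolist(),np.array(c["intrinsics"]).tolist())
    cv2.imwrite(f"pics/{n}0.png",c["frame"])
    if n=="wrist": continue
    for t,z in(("pot1_seat",.196),("ibox_seat",.18),("screw1_seat",.18),("peg1_tip",.216),("probe1",0),("cup",0),("tape",0),("pot1",.1),("ibox",.076)):
        for d in models.place_of(c,t):
            u,v=px(d["at"]);print(n,t,round(d["confidence"],2),round(u,1),round(v,1),at(c,u,v,z))
cc=[cv2.imread(f"pics/{n}0.png") for n in("scene","top")]
for n,i in zip(("scene","top"),cc): cv2.imwrite(f"pics/{n}0b.png",cv2.resize(i,(800,600),interpolation=cv2.INTER_CUBIC))
E
```

```text
{'time_s': 0.0, 'joints': array([ 86.4931,  22.089 ,   0.3794,  -0.0302, -68.4129, -14.8165]), 'joint_velocities': array([-0.0017, -0.1089,  0.0614, -0.0264, -0.0175, -0.0844]), 'effort': array([  0.0007, -39.0669,  18.7406,   4.22  ,   0.0109,  -0.0002]), 'tcp_pos': array([0.1963, 0.5927, 0.2215]), 'ee_rot': array([[ 0.9492, -0.3146, -0.0006],
       [-0.3146, -0.9492, -0.0021],
       [ 0.0001,  0.0022, -1.    ]]), 'wrist_force': array([-0.0813, -0.5486,  0.2431]), 'moment': array([ 0.0449, -0.0443,  0.0103]), 'gripper_force': 0.0, 'gripper_width': 1.0010124833474299}
scene [0.9134 0.661  1.0111] [[-0.8715435789273862, 0.35826103439254653, -0.3347548674275336], [0.4900768451916467, 0.6150857305654248, -0.6176521916595136], [-0.015377770886764284, -0.70236641099271, -0.7116494564543514]] [[377.1277633692339, 0.0, 258.27290814495547], [0.0, 377.1277633692339, 183.97778759447485], [0.0, 0.0, 1.0]]
scene pot1_seat 0.75 229.9 118.3 [ 0.454  -0.3944  0.196 ]
scene pot1_seat 0.36 233.7 141.1 [ 0.5016 -0.2688  0.196 ]
scene pot1_seat 0.36 247.2 160.0 [ 0.5075 -0.1597  0.196 ]
scene ibox_se
[... 1885 characters left out ...]
    ]
top pot1 0.87 393.6 159.1 [ 0.6425 -0.5062  0.1   ]
top pot1 0.82 337.5 279.4 [ 0.2775 -0.316   0.1   ]
top pot1 0.63 282.6 211.5 [ 0.486  -0.1561  0.1   ]
top pot1 0.57 324.0 215.6 [ 0.4709 -0.2825  0.1   ]
top pot1 0.55 314.8 250.3 [ 0.3661 -0.2505  0.1   ]
top pot1 0.28 330.3 188.0 [ 0.5557 -0.3052  0.1   ]
top ibox 0.6 183.9 238.6 [0.4102 0.1492 0.076 ]
wrist [0.2687 0.5678 0.3841] [[-0.3137757633679248, -0.9102208274448826, -0.2702643439457547], [-0.9494963993821105, 0.30044676299206796, 0.09048939257170291], [-0.0011652824909233295, 0.2850083996887483, -0.9585243107107794]] [[297.3186396354542, 0.0, 256.44711863666316], [0.0, 297.3186396354542, 195.025400541901], [0.0, 0.0, 1.0]]
```

View pics/scene0b.png

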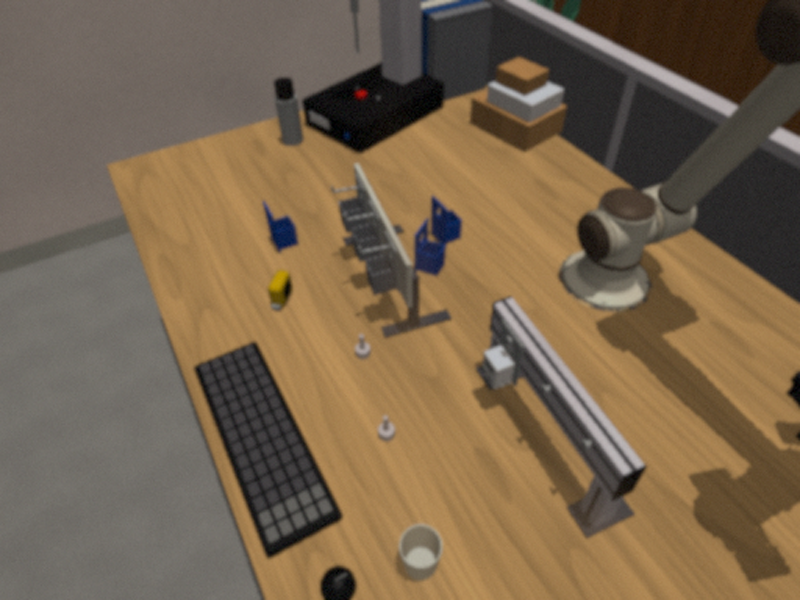

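View pics/top0b.png

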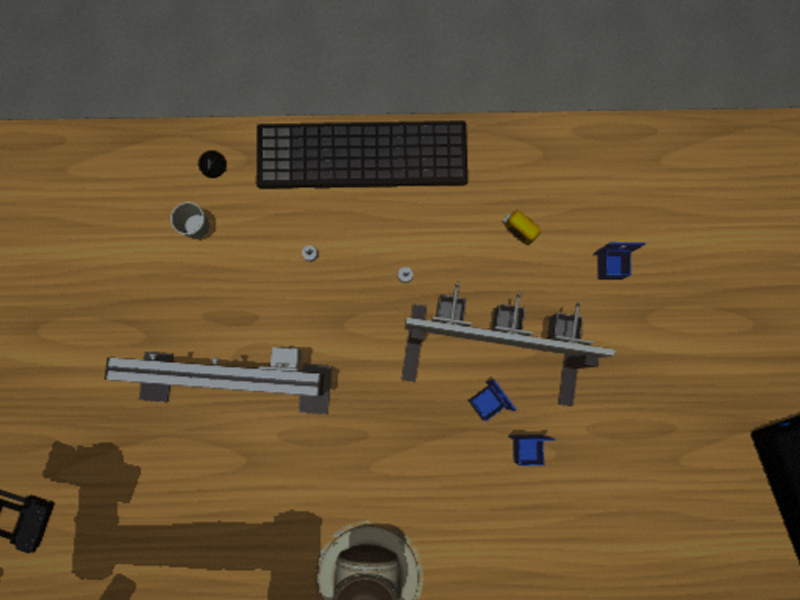

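Emit:
apply_moves --moves '[[[0,0,-0.033],-7],[[0,0,-0.033],-7],[[0,0,-0.034],0],[[0.028,0.0273,0],0],[[0.028,0.0273,0],0]]'

```text
time_s: 1.47
tcp_pos: [0.248, 0.5359, 0.3248]
ee_rot: [[0.997, -0.072, 0.001], [-0.072, -0.997, 0.005], [0.001, -0.005, -1.0]]
wrist_force: [1.9, 0.1, -0.7]
gripper_width: 1.004
gripper_force: 0.0
```

Emit:
apply_moves --moves '[[[0.028,0.0273,0],0],[[0.028,0.0273,0],0],[[0.028,0.0273,0],0],[[0.028,0.0273,0],0],[[0.028,0.0273,0],0]]'

```text
time_s: 1.88
tcp_pos: [0.3783, 0.3863, 0.3229]
ee_rot: [[0.997, -0.075, 0.0], [-0.075, -0.997, 0.001], [0.0, -0.001, -1.0]]
wrist_force: [0.7, -0.2, -0.5]
gripper_width: 1.004
gripper_force: 0.0
```

Emit:
apply_moves --moves '[[[0.028,0.0273,0],0],[[0.028,0.0273,0],0],[[0.028,0.0273,0],0],[[0.028,0.0273,0],0],[[0,0,0],0]]'

```text
time_s: 2.3
tcp_pos: [0.484, 0.2662, 0.3226]
ee_rot: [[0.997, -0.082, 0.001], [-0.082, -0.997, -0.001], [0.001, 0.001, -1.0]]
wrist_force: [-0.1, 0.7, 0.1]
gripper_width: 1.0
gripper_force: 0.0
```

```bash
cat >> h.py <<'E'
np.set_printoptions(precision=4,suppress=True)
def wproj(c,P):
    R=np.array(c["orientation"]);p=(np.atleast_2d(P)-np.array(c["eye"]))@R
    K=np.array(c["intrinsics"]);q=np.hypot(p[:,0],p[:,1]);th=np.arctan2(q,p[:,2])
    return np.c_[K[0,0]*th*p[:,0]/q+K[0,2],K[1,1]*th*p[:,1]/q+K[1,2]]
def wray(c,u,v):
    K=np.array(c["intrinsics"]);a=np.array([(u-K[0,2])/K[0,0],(v-K[1,2])/K[1,1]]);th=np.linalg.norm(a)
    d=np.r_[a/th*np.sin(th),np.cos(th)];return np.array(c["orientation"])@d
def wat(c,u,v,z):
    d=wray(c,u,v);e=np.array(c["eye"]);return e+d*(z-e[2])/d[2]
def tri(L):  # list of (eye,dir): least squares point, residual
    A=np.zeros((3,3));b=np.zeros(3)
    for e,d in L:
        d=d/np.linalg.norm(d);M=np.eye(3)-np.outer(d,d);A+=M;b+=M@e
    p=np.linalg.solve(A,b);return p,[np.linalg.norm(np.cross(p-e,d/np.linalg.norm(d))) for e,d in L]
E
python3 - <<'E'
from h import *
s=r.sense();print(s["tcp_pos"],s["ee_rot"][:,0])
c=imaging.capture("wrist");np.save("pics/w1.npy",c,allow_pickle=True)
cv2.imwrite("pics/w1.png",cv2.resize(c["frame"],(800,600),interpolation=cv2.INTER_CUBIC))
for t,z in(("ibox_seat",.18),("screw1_seat",.18),("ibox",.076)):
    for d in models.place_of(c,t):
        u,v=px(d["at"]);print(t,round(d["confidence"],2),round(u,1),round(v,1),wat(c,u,v,z))
E
```

```text
[0.484  0.2662 0.3226] [ 0.9966 -0.0821  0.0007]
ibox_seat 0.77 359.1 231.1 [0.4168 0.1511 0.18  ]
screw1_seat 0.44 361.0 233.6 [0.4133 0.1486 0.18  ]
screw1_seat 0.44 358.9 232.2 [0.4154 0.1513 0.18  ]
ibox 0.84 335.9 205.6 [0.4134 0.1527 0.076 ]
```

View pics/w1.png

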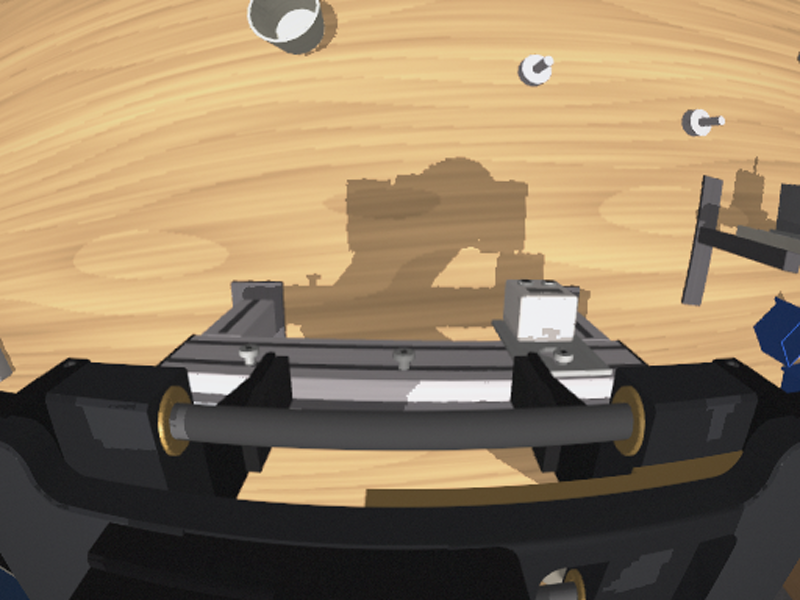

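```bash
python3 - <<'E'
from h import *
c=np.load("pics/w1.npy",allow_pickle=True).item();f=c["frame"]
a=f[205:255,110:260];b=f[205:255,250:400]
cv2.imwrite("pics/w1c.png",cv2.resize(np.vstack([a,b]),None,fx=5,fy=5,interpolation=cv2.INTER_NEAREST))
E
```

```text
(no output)
```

View pics/w1c.png

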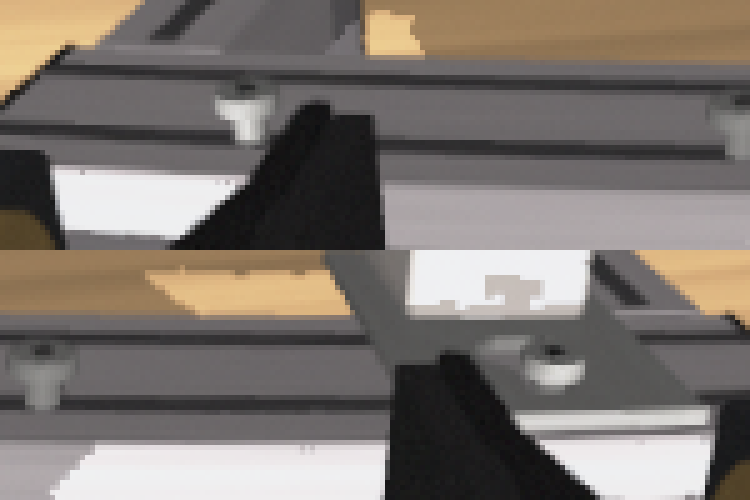

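```bash
python3 - <<'E'
from h import *
c=np.load("pics/w1.npy",allow_pickle=True).item()
for n,L,z in(("hex",[(159.2,222.8),(258.4,225.2),(360.6,225.2)],.18),("base",[(159.4,233.3),(258.4,236)],.184),("edge",[(120,238.8),(186,242.4),(250,242.8),(328,243.6)],.2),("bot",[(125,215),(184,217.2),(245,217.9),(320,218.8)],.12)):
    p=np.array([wat(c,u,v,z) for u,v in L]);d=p[-1]-p[0];print(n,p,"yaw",np.degrees(np.arctan2(-d[0],d[1]))-180*(d[1]<0))
    print(np.linalg.norm(np.diff(p,axis=0),axis=1))
E
```

```text
hex [[0.446  0.3798 0.18  ]
 [0.4352 0.267  0.18  ]
 [0.4241 0.1496 0.18  ]] yaw -5.453150982379839
[0.1133 0.118 ]
base [[0.4347 0.3806 0.184 ]
 [0.4239 0.268  0.184 ]] yaw -5.455320800109291
[0.1132]
edge [[0.4368 0.4245 0.2   ]
 [0.429  0.3458 0.2   ]
 [0.424  0.2769 0.2   ]
 [0.4151 0.1933 0.2   ]] yaw -5.3671351561116865
[0.0791 0.0691 0.0841]
bot [[0.4382 0.4536 0.12  ]
 [0.4294 0.3668 0.12  ]
 [0.4223 0.2853 0.12  ]
 [0.4125 0.1861 0.12  ]] yaw -5.490306558933668
[0.0872 0.0818 0.0997]
```

Emit:
apply_moves --moves '[[[0,0,0],5.3],[[0.0113,0.0369,0],0],[[0.0113,0.0369,0],0],[[0.0113,0.0369,0],0],[[0.0113,0.0369,0],0]]'

```text
time_s: 2.92
tcp_pos: [0.5002, 0.1178, 0.3228]
ee_rot: [[0.987, -0.163, 0.0], [-0.163, -0.987, 0.0], [0.0, -0.0, -1.0]]
wrist_force: [1.1, 0.1, -0.1]
gripper_width: 1.002
gripper_force: 0.0
```

Emit:
apply_moves --moves '[[[0.0113,0.0369,0],0],[[0.0113,0.0369,0],0],[[0.0113,0.0369,0],0],[[0.0113,0.0369,0],0],[[0.0113,0.0369,0],0]]'

```text
time_s: 3.33
tcp_pos: [0.5257, -0.0739, 0.323]
ee_rot: [[0.986, -0.164, 0.001], [-0.164, -0.986, 0.0], [0.001, -0.0, -1.0]]
wrist_force: [1.3, 0.5, -1.4]
gripper_width: 1.004
gripper_force: 0.0
```

Emit:
apply_moves --moves '[[[0.0113,0.0369,0],0],[[0.0113,0.0369,0],0],[[0.0113,0.0369,0],0],[[0.0113,0.0369,0],0],[[0.0113,0.0369,0],0]]'

```text
time_s: 3.75
tcp_pos: [0.5512, -0.2652, 0.3228]
ee_rot: [[0.986, -0.164, 0.001], [-0.164, -0.986, 0.0], [0.001, -0.0, -1.0]]
wrist_force: [0.3, 1.1, -0.3]
gripper_width: 0.995
gripper_force: 0.0
```

Emit:
apply_moves --moves '[[[0,0,0],0],[[0,0,0],0]]'

```text
time_s: 3.92
tcp_pos: [0.5509, -0.2654, 0.3216]
ee_rot: [[0.986, -0.168, -0.001], [-0.168, -0.986, 0.001], [-0.001, -0.0, -1.0]]
wrist_force: [0.1, 0.4, 0.0]
gripper_width: 1.0
gripper_force: 0.0
```

```bash
python3 - <<'E'
from h import *
s=r.sense();print(s["tcp_pos"],s["ee_rot"][:,0])
c=imaging.capture("wrist");np.save("pics/w2.npy",c,allow_pickle=True)
cv2.imwrite("pics/w2.png",cv2.resize(c["frame"][130:,:],None,fx=1.5625,fy=1.5625,interpolation=cv2.INTER_CUBIC))
cv2.imwrite("pics/w2.png",cv2.resize(c["frame"][140:270,100:420],None,fx=2.5,fy=2.5,interpolation=cv2.INTER_NEAREST))
for t,z in(("pot1_seat",.199),("peg1_tip",.216),("pot1",.095)):
    for d in models.place_of(c,t):
        u,v=px(d["at"]);print(t,round(d["confidence"],2),round(u,1),round(v,1),wat(c,u,v,z))
E
```

```text
[ 0.5509 -0.2654  0.3216] [ 0.9858 -0.1682 -0.0015]
pot1_seat 0.79 376.0 251.5 [ 0.454  -0.3877  0.199 ]
pot1_seat 0.36 145.7 138.8 [ 0.619  -0.1656  0.199 ]
peg1_tip 0.93 388.2 197.5 [ 0.523 -0.396  0.216]
peg1_tip 0.27 374.8 251.0 [ 0.4652 -0.3798  0.216 ]
pot1 0.97 197.3 220.0 [ 0.4896 -0.1706  0.095 ]
pot1 0.67 346.8 221.4 [ 0.4509 -0.3819  0.095 ]
pot1 0.67 270.4 224.5 [ 0.4661 -0.2717  0.095 ]
pot1 0.63 312.4 290.9 [ 0.3405 -0.3206  0.095 ]
pot1 0.57 397.2 77.1 [ 0.6468 -0.4791  0.095 ]
pot1 0.34 162.2 198.7 [ 0.5291 -0.1271  0.095 ]
```

View pics/w2.png

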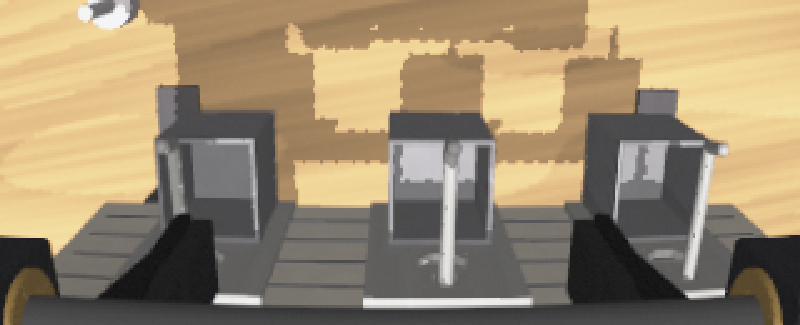

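```bash
python3 - <<'E'
from h import *
c=np.load("pics/w2.npy",allow_pickle=True).item()
def q(n,L,z):
    p=np.array([wat(c,100+u/2.5,140+v/2.5,z) for u,v in L]);d=p[-1]-p[0]
    print(n,p[:,:2].tolist(),"yaw",np.degrees(np.arctan2(-d[0],d[1])),"len",np.linalg.norm(np.diff(p,axis=0),axis=1))
q("tips",[(717,148),(453,147),(167,147)],.218)
q("mid rim far",[(493.5,139),(389,140)],.157)
q("mid rim near",[(495,242),(388,242)],.157)
q("midplate",[(531,299),(365,299)],.215)
q("left rim far",[(273,139),(158,139)],.157)
q("left rim side",[(273,139),(274,238)],.157)
q("right rim far",[(706,145),(617,141)],.157)
q("right rim side",[(617,141),(617,236)],.157)
q("platetops",[(724,292),(531,299),(365,299),(262,297)],.215)
E
```

```text
tips [[0.5222553501387485, -0.39350689392572935], [0.540778135025253, -0.2881335459092607], [0.5589676828568418, -0.18009368586503804]] yaw -9.760753098075748 len [0.107  0.1096]
mid rim far [[0.5217748361725939, -0.3091580631826407], [0.5293484332612765, -0.2616086574691433]] yaw -9.049964253461846 len [0.0481]
mid rim near [[0.46989521923680777, -0.30351937977534116], [0.4788911963297711, -0.25249834141239397]] yaw -9.999555034318758 len [0.0518]
midplate [[0.46886486501430613, -0.31122676765721957], [0.48116679097243986, -0.24365663600174112]] yaw -10.31834616060458 len [0.0687]
left rim far [[0.5387661889280511, -0.20884050456127135], [0.5480847829577065, -0.15372251615269633]] yaw -9.596042540058948 len [0.0559]
left rim side [[0.5387661889280511, -0.20884050456127135], [0.4897547500762698, -0.1983243794811934]] yaw 77.88996040631542 len [0.0501]
right rim far [[0.5009133021674678, -0.41375248952882526], [0.510828256933129, -0.36776411290285604]] yaw -12.166568931764111 len [0.047]
right rim side [[0.510828256933129, -0.36776411290285604], [0.46148198993535655, -0.36454849326826755]] yaw 86.27162661529458 len [0.0495]
platetops [[0.4531256626125125, -0.398140696396986], [0.46886486501430613, -0.31122676765721957], [0.48116679097243986, -0.24365663600174112], [0.4884911300884685, -0.20160196677181336]] yaw -10.200725285228614 len [0.0883 0.0687 0.0427]
```

Emit:
apply_moves --moves '[[[-0.0245,0.0121,0],0],[[-0.0245,0.0121,0],0],[[0,0,0.04],0],[[0,0,0.04],0],[[0,0,0.03],0]]'

```text
time_s: 4.53
tcp_pos: [0.4972, -0.2789, 0.2112]
ee_rot: [[0.986, -0.166, 0.0], [-0.166, -0.986, 0.001], [0.0, -0.001, -1.0]]
wrist_force: [0.1, -0.1, -0.9]
gripper_width: 1.003
gripper_force: 0.0
```

Emit:
apply_moves --moves '[[[0,0,0.03],0],[[0,0,0.015],0],[[0,0,0.01],0],[[0,0,0.0076],0],[[0,0,0],0]]'

```text
time_s: 4.95
tcp_pos: [0.4982, -0.2799, 0.1493]
ee_rot: [[0.986, -0.166, -0.001], [-0.166, -0.986, 0.0], [-0.001, -0.0, -1.0]]
wrist_force: [-0.2, 0.5, 0.5]
gripper_width: 0.999
gripper_force: 0.0
```

Emit:
apply_moves --moves '[[[0,0,0],0],[[0,0,0],0],[[0,0,0],0],[[0,0,0],0],[[0,0,0],0]]' --hand 0.03

```text
time_s: 5.37
tcp_pos: [0.4985, -0.281, 0.1506]
ee_rot: [[0.986, -0.167, 0.001], [-0.167, -0.986, -0.0], [0.001, 0.0, -1.0]]
wrist_force: [0.5, 0.0, 0.3]
gripper_width: 0.708
gripper_force: 0.0
```

Emit:
apply_moves --moves '[[[0,0,0],0],[[0,0,0],0],[[0,0,0],0],[[0,0,0],0],[[0,0,0],0]]'

```text
time_s: 5.78
tcp_pos: [0.4983, -0.2809, 0.1501]
ee_rot: [[0.986, -0.167, 0.0], [-0.167, -0.986, -0.0], [0.0, 0.0, -1.0]]
wrist_force: [-0.6, -0.4, 1.1]
gripper_width: 0.567
gripper_force: 30.0
```

Emit:
apply_moves --moves '[[[0,0,-0.008],0],[[0,0,-0.008],0],[[0,0,-0.008],0],[[0,0,0],0],[[0,0,0],0]]'

```text
time_s: 6.2
tcp_pos: [0.4983, -0.2808, 0.1748]
ee_rot: [[0.986, -0.167, 0.001], [-0.167, -0.986, -0.0], [0.001, -0.0, -1.0]]
wrist_force: [0.4, 0.8, -1.7]
gripper_width: 0.57
gripper_force: 30.0
```

Emit:
apply_moves --moves '[[[0.015,0,0],0],[[0.015,0,0],0],[[0.015,0,0],0],[[0.015,0,0],0],[[0,0,0],0]]'

```text
time_s: 6.62
tcp_pos: [0.5592, -0.2911, 0.173]
ee_rot: [[0.986, -0.167, 0.0], [-0.167, -0.986, -0.0], [0.0, 0.0, -1.0]]
wrist_force: [0.6, -0.7, -1.7]
gripper_width: 0.569
gripper_force: 30.0
```

```bash
python3 - <<'E'
from h import *
c=imaging.capture("wrist");np.save("pics/w3.npy",c,allow_pickle=True)
cv2.imwrite("pics/w3.png",cv2.resize(c["frame"][130:330,100:420],None,fx=2.5,fy=2.5,interpolation=cv2.INTER_NEAREST))
E
```

```text
(no output)
```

View pics/w3.png

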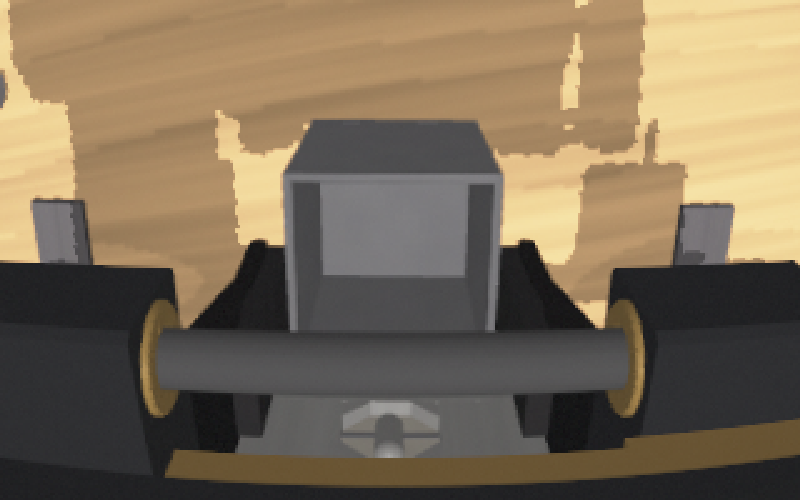

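Emit:
apply_moves --moves '[[[0.015,0,0],0],[[0.02,0,0],0],[[0.025,0,-0.01],0],[[0.025,0,-0.01],0],[[0,0,-0.01],-4.15]]'

```text
time_s: 7.08
tcp_pos: [0.6435, -0.3053, 0.2024]
ee_rot: [[0.996, -0.094, -0.001], [-0.094, -0.996, -0.0], [-0.001, 0.0, -1.0]]
wrist_force: [1.2, -0.2, -1.9]
gripper_width: 0.567
gripper_force: 30.0
```

Emit:
apply_moves --moves '[[[-0.009,-0.02765,0],0],[[-0.009,-0.02765,0],0],[[-0.009,-0.02765,0],0],[[-0.009,-0.02765,0],0],[[-0.009,-0.02765,0],0]]'

```text
time_s: 7.5
tcp_pos: [0.6078, -0.1619, 0.2035]
ee_rot: [[0.995, -0.096, -0.002], [-0.096, -0.995, 0.0], [-0.002, -0.0, -1.0]]
wrist_force: [0.8, 0.2, -0.7]
gripper_width: 0.572
gripper_force: 30.0
```

Emit:
apply_moves --moves '[[[-0.009,-0.02765,0],0],[[-0.009,-0.02765,0],0],[[-0.009,-0.02765,0],0],[[-0.009,-0.02765,0],0],[[-0.009,-0.02765,0],0]]'

```text
time_s: 7.92
tcp_pos: [0.5762, -0.0202, 0.2038]
ee_rot: [[0.995, -0.096, -0.001], [-0.096, -0.995, 0.0], [-0.001, 0.0, -1.0]]
wrist_force: [1.0, 0.7, -2.0]
gripper_width: 0.566
gripper_force: 30.0
```

Emit:
apply_moves --moves '[[[-0.009,-0.02765,0],0],[[-0.009,-0.02765,0],0],[[-0.009,-0.02765,0],0],[[-0.009,-0.02765,0],0],[[-0.009,-0.02765,0],0]]'

```text
time_s: 8.33
tcp_pos: [0.5446, 0.1214, 0.2038]
ee_rot: [[0.995, -0.096, -0.001], [-0.096, -0.995, -0.0], [-0.001, 0.0, -1.0]]
wrist_force: [0.3, 0.2, -0.9]
gripper_width: 0.566
gripper_force: 30.0
```

Emit:
apply_moves --moves '[[[-0.009,-0.02765,0],0],[[-0.009,-0.02765,0],0],[[-0.009,-0.02765,0],0],[[-0.009,-0.02765,0],0],[[-0.009,-0.02765,0],0]]'

```text
time_s: 8.75
tcp_pos: [0.5132, 0.2631, 0.2038]
ee_rot: [[0.995, -0.096, -0.001], [-0.096, -0.995, -0.001], [-0.001, 0.001, -1.0]]
wrist_force: [0.3, 0.0, -1.8]
gripper_width: 0.567
gripper_force: 30.0
```

Emit:
apply_moves --moves '[[[-0.009,-0.02765,0],0],[[-0.009,-0.02765,0],0],[[-0.009,-0.02765,0],0],[[-0.009,-0.02765,0],0],[[0,0,0],0]]'

```text
time_s: 9.17
tcp_pos: [0.4879, 0.3797, 0.2033]
ee_rot: [[0.996, -0.091, -0.0], [-0.091, -0.996, 0.001], [-0.0, -0.001, -1.0]]
wrist_force: [1.0, -0.1, -1.8]
gripper_width: 0.57
gripper_force: 30.0
```

```bash
cat >> h.py <<'E'
def go(target,yaw):
    s=r.sense();R=np.array(s["ee_rot"]);y0=np.degrees(np.arctan2(R[1,0],R[0,0]))
    p=np.radians(yaw);x=np.array([np.cos(p),np.sin(p),0]);y=np.array([np.sin(p),-np.cos(p),0])
    d=np.array(target)-s["tcp_pos"];print("tcp",s["tcp_pos"],"yaw",round(y0,2),"F",s["wrist_force"],"turn",round(y0-yaw,2),"shift",np.round([d@x,d@y,-d[2]],4),"t",s["time_s"])
YR,YS=-5.45,-9.76
n=lambda y:np.array([np.cos(np.radians(y)),np.sin(np.radians(y))])
FACE=dict(A=(.4333,.381),B=(.423,.2681),C=(.4112,.1508))
TIP=dict(R=(.5223,-.3935),M=(.5408,-.2881),L=(.559,-.180))
def onrail(k,out,z): return np.r_[np.array(FACE[k])+out*n(YR),z]
def onpeg(k,out,z): return np.r_[np.array(TIP[k])+(out-.073)*n(YS),z]
E
python3 - <<'E'
from h import *
go(onrail("A",.058,.1506),YR)
c=imaging.capture("wrist");np.save("pics/w4.npy",c,allow_pickle=True)
cv2.imwrite("pics/w4.png",cv2.resize(c["frame"][130:330,100:420],None,fx=2.5,fy=2.5,interpolation=cv2.INTER_NEAREST))
E
```

```text
tcp [0.4879 0.3797 0.2033] yaw -5.24 F [ 0.966  -0.1406 -1.8436] turn 0.21 shift [0.0036 0.0039 0.0527] t 9.1667
```

View pics/w4.png

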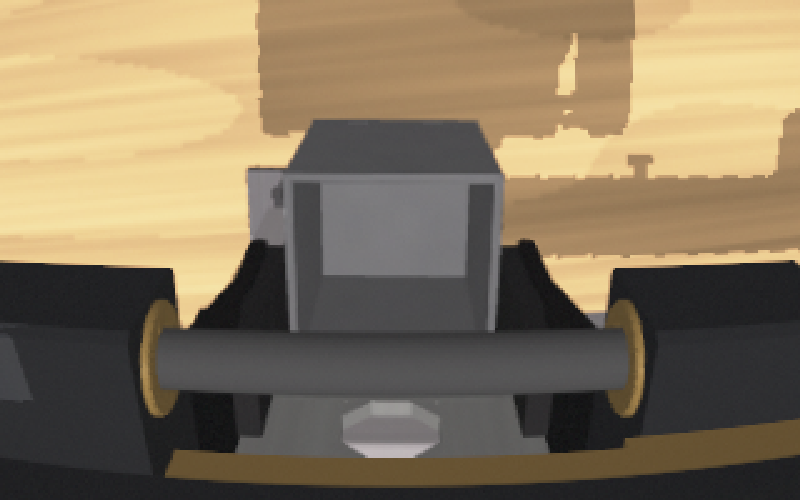

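Emit:
apply_moves --moves '[[[0.0036,0.0039,0.02],0.2],[[0,0,0.02],0],[[0,0,0.0127],0],[[0,0,0],0],[[0,0,0],0]]'

```text
time_s: 9.63
tcp_pos: [0.4924, 0.3704, 0.1509]
ee_rot: [[0.995, -0.1, -0.001], [-0.1, -0.995, -0.002], [-0.001, 0.002, -1.0]]
wrist_force: [0.4, 0.7, -1.0]
gripper_width: 0.571
gripper_force: 30.0
```

```bash
python3 - <<'E'
from h import *
go(onrail("A",.058,.1506),YR)
c=np.load("pics/w4.npy",allow_pickle=True).item()
a=np.radians(-5.24);X=np.array([np.cos(a),np.sin(a),0]);Y=np.array([-np.sin(a),np.cos(a),0]);Z=np.array([0,0,1.])
T=np.array([.4879,.3797,.2033])
for gx in(.026,.028,.030):
  for gz in(.0526,.0546,.0566):
    o=T-gx*X-gz*Z
    P=[o+p[0]*X+p[1]*Y+p[2]*Z for p in((.056,.025,.062),(.056,-.025,.062),(.004,.011,.084),(.004,-.011,.084))]
    print(gx,gz,((wproj(c,P)-[100,130])*2.5).round(0).tolist())
E
```

```text
tcp [0.4924 0.3704 0.1509] yaw -5.72 F [ 0.3532  0.6998 -0.9999] turn -0.27 shift [-0.0019 -0.0049  0.0003] t 9.6333
0.026 0.0526 [[271.0, 167.0], [503.0, 167.0], [335.0, 428.0], [438.0, 428.0]]
0.026 0.0546 [[272.0, 164.0], [502.0, 165.0], [336.0, 423.0], [437.0, 423.0]]
0.026 0.0566 [[274.0, 162.0], [500.0, 162.0], [336.0, 417.0], [437.0, 418.0]]
0.028 0.0526 [[271.0, 176.0], [502.0, 176.0], [336.0, 435.0], [437.0, 436.0]]
0.028 0.0546 [[273.0, 173.0], [501.0, 173.0], [336.0, 430.0], [437.0, 430.0]]
0.028 0.0566 [[274.0, 170.0], [500.0, 171.0], [337.0, 424.0], [436.0, 425.0]]
0.03 0.0526 [[272.0, 185.0], [502.0, 185.0], [336.0, 442.0], [437.0, 443.0]]
0.03 0.0546 [[273.0, 182.0], [501.0, 182.0], [336.0, 437.0], [436.0, 437.0]]
0.03 0.0566 [[275.0, 179.0], [499.0, 179.0], [337.0, 432.0], [436.0, 432.0]]
```

```bash
python3 - <<'E'
from h import *
c=np.load("pics/w1.npy",allow_pickle=True).item()
f=lambda L,z:[wat(c,u,v,z) for u,v in L]
p=f([(332,218.6),(367.8,218.4)],.138);print(p,np.linalg.norm(p[0]-p[1]))
# rail length at top front edge, head width
p=f([(153.2,226),(165.0,226)],.18);print(np.linalg.norm(p[0]-p[1]))
p=f([(251.6,228),(265.2,228)],.18);print(np.linalg.norm(p[0]-p[1]))
c=imaging.capture("wrist");np.save("pics/w5.npy",c,allow_pickle=True)
cv2.imwrite("pics/w5.png",cv2.resize(c["frame"][130:330,100:420],None,fx=2.5,fy=2.5,interpolation=cv2.INTER_NEAREST))
go(onrail("A",.058,.1506),YR)
c=imaging.capture("scene");
p=proj(c,onrail("A",.03,.15))[0];print(p)
x,y=int(p[0]),int(p[1]);a=c["frame"][y-50:y+50,x-65:x+65]
cv2.imwrite("pics/s5.png",cv2.resize(a,None,fx=6,fy=6,interpolation=cv2.INTER_CUBIC))
np.save("pics/s5.npy",c,allow_pickle=True);print(x-65,y-50)
E
```

```text
[array([0.4185, 0.174 , 0.138 ]), array([0.4139, 0.1247, 0.138 ])] 0.049503461036111085
0.014611459574206516
0.015070039310440935
tcp [0.493  0.3712 0.152 ] yaw -5.7 F [-0.1362  0.5022 -0.6441] turn -0.25 shift [-0.0024 -0.0041  0.0014] t 9.6833
[365.6022 292.3045]
300 242
```

View pics/s5.png

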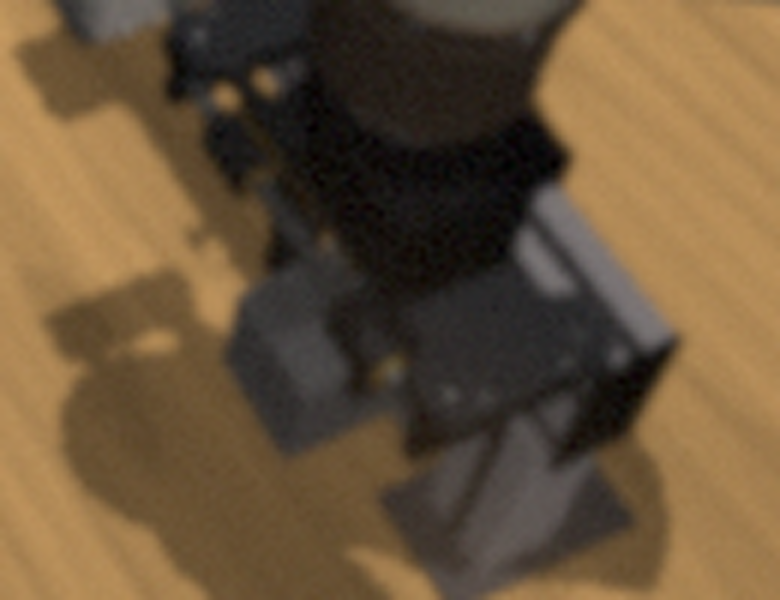

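```bash
python3 - <<'E'
from h import *
from scipy.optimize import least_squares
a=np.radians(-5.7);X=np.array([np.cos(a),np.sin(a),0]);Y=np.array([-np.sin(a),np.cos(a),0]);Z=np.array([0,0,1.])
T=np.array([.493,.3712,.152])
c=np.load("pics/s5.npy",allow_pickle=True).item()
pts=[(.056,.025,0),(.056,-.025,0)];ob=np.array([(348.3,318.3),(338,301.7)])
def P(g,pts): o=T-g[0]*X-g[1]*Z+(g[2]*Y if len(g)>2 else 0);return [o+p[0]*X+p[1]*Y+p[2]*Z for p in pts]
s=least_squares(lambda g:(proj(c,P(g,pts))-ob).ravel(),[.028,.055]);print("scene",s.x,s.fun)
w=np.load("pics/w4.npy",allow_pickle=True).item()
a=np.radians(-5.24);X=np.array([np.cos(a),np.sin(a),0]);Y=np.array([-np.sin(a),np.cos(a),0]);T=np.array([.4879,.3797,.2033])
pts=[(.056,.025,.062),(.056,-.025,.062),(.056,.025,0),(.056,-.025,0)];ob2=np.array([(285,175),(502,175),(312,120),(478,120)])/2.5+[100,130]
s=least_squares(lambda g:(wproj(w,P(g,pts))-ob2).ravel(),[.028,.055,0]);print("wrist",s.x,s.fun)
E
```

```text
scene [0.0329 0.059 ] [ 0.1866  0.1349 -0.1799 -0.1185]
wrist [ 0.0315  0.0626 -0.0017] [ 0.3309  0.928   0.309   1.0391  0.5516 -1.3661 -1.4086 -1.2801]
```

View pics/w5.png

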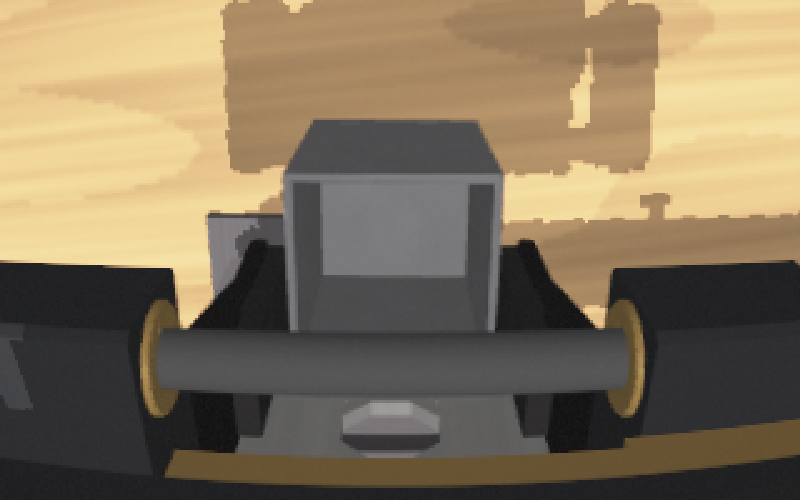

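Emit:
apply_moves --moves '[[[-0.0134,-0.0055,-0.003],-0.25],[[0,0,0],0],[[0,0,0],0],[[0,0,0],0],[[0,0,0],0]]'

```text
time_s: 10.15
tcp_pos: [0.4799, 0.3789, 0.1547]
ee_rot: [[0.996, -0.094, 0.0], [-0.094, -0.996, 0.001], [0.0, -0.001, -1.0]]
wrist_force: [-0.3, 1.0, -1.5]
gripper_width: 0.566
gripper_force: 30.0
```

```bash
python3 - <<'E'
from h import *
T=onrail("A",.047,.1545);T[:2]+=.0017*np.array([.095,.9955])
go(T,YR)
c=imaging.capture("wrist");np.save("pics/w6.npy",c,allow_pickle=True)
cv2.imwrite("pics/w6.png",cv2.resize(c["frame"][270:330,210:305],None,fx=8,fy=8,interpolation=cv2.INTER_NEAREST))
go(T,YR)
E
```

```text
tcp [0.4799 0.3789 0.1547] yaw -5.41 F [-0.2759  0.9737 -1.5258] turn 0.04 shift [0.0004 0.0006 0.0002] t 10.15
tcp [0.4799 0.3787 0.1545] yaw -5.42 F [ 0.6735 -0.3392 -1.5209] turn 0.03 shift [0.0004 0.0005 0.    ] t 10.2
```

View pics/w6.png

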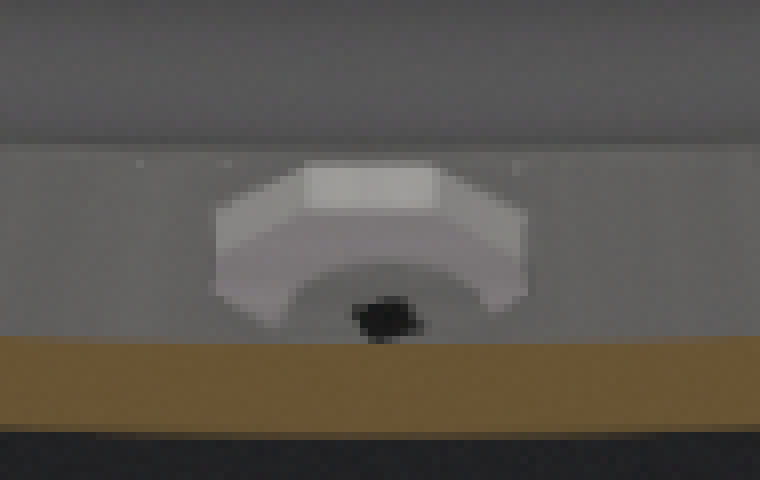

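Emit:
apply_moves --moves '[[[0,0.001,-0.0007],0],[[-0.004,0,0],0],[[-0.004,0,0],0],[[-0.002,0,0],0],[[0,0,0],0]]'

```text
time_s: 10.62
tcp_pos: [0.4735, 0.3784, 0.1554]
ee_rot: [[0.996, -0.094, 0.008], [-0.094, -0.996, 0.001], [0.007, -0.002, -1.0]]
wrist_force: [13.7, -2.7, -5.7]
gripper_width: 0.566
gripper_force: 30.0
```

Emit:
apply_moves --moves '[[[-0.002,0,0],0],[[-0.002,0,0],0],[[0,0,0],0],[[0,0,0],0]]'

```text
time_s: 10.95
tcp_pos: [0.4654, 0.3789, 0.1548]
ee_rot: [[0.996, -0.094, -0.001], [-0.094, -0.996, -0.0], [-0.001, 0.0, -1.0]]
wrist_force: [-0.4, 0.2, -2.3]
gripper_width: 0.566
gripper_force: 30.0
```

Emit:
apply_moves --moves '[[[0,0,0.005],0],[[0,0,0.005],0],[[0,0,0.004],0],[[0,0,0.003],0],[[0,0,0],0]]'

```text
time_s: 11.37
tcp_pos: [0.4651, 0.3786, 0.1367]
ee_rot: [[0.996, -0.094, -0.002], [-0.094, -0.996, -0.002], [-0.002, 0.002, -1.0]]
wrist_force: [-0.3, 0.1, -1.9]
gripper_width: 0.568
gripper_force: 30.0
```

Emit:
apply_moves --moves '[[[0,0,0.001],0],[[0,0,0.001],0],[[0,0,0],0]]'

```text
time_s: 11.62
tcp_pos: [0.4655, 0.379, 0.1358]
ee_rot: [[0.996, -0.094, -0.001], [-0.094, -0.996, -0.0], [-0.001, 0.0, -1.0]]
wrist_force: [-1.9, -1.0, -1.6]
gripper_width: 0.57
gripper_force: 30.0
```

Emit:
apply_moves --moves '[[[0,0,0.001],0],[[0,0,0.001],0],[[0,0,0],0],[[0,0,0],0]]'

```text
time_s: 11.95
tcp_pos: [0.4657, 0.3791, 0.1339]
ee_rot: [[0.996, -0.094, -0.0], [-0.094, -0.996, 0.0], [-0.0, -0.0, -1.0]]
wrist_force: [-2.6, 0.8, -0.7]
gripper_width: 0.57
gripper_force: 30.0
```

Emit:
apply_moves --moves '[[[0,0,0.001],0],[[0,0,0.001],0],[[0,0,0],0],[[0,0,0],0]]'

```text
time_s: 12.28
tcp_pos: [0.4657, 0.379, 0.1318]
ee_rot: [[0.996, -0.095, -0.0], [-0.095, -0.996, -0.0], [-0.0, 0.0, -1.0]]
wrist_force: [-3.6, 1.2, -1.6]
gripper_width: 0.568
gripper_force: 30.0
```

Emit:
apply_moves --moves '[[[-0.002,0,0],0],[[0,0,0.001],0],[[0,0,0.001],0],[[0,0,0],0],[[0,0,0],0]]'

```text
time_s: 12.7
tcp_pos: [0.4643, 0.3794, 0.1307]
ee_rot: [[0.996, -0.094, 0.001], [-0.094, -0.996, 0.001], [0.001, -0.001, -1.0]]
wrist_force: [-1.2, -1.2, 3.0]
gripper_width: 0.566
gripper_force: 30.0
```

Emit:
apply_moves --moves '[[[0,0,0.001],0],[[0,0,0.001],0],[[0,0,0],0],[[0,0,0],0]]'

```text
time_s: 13.03
tcp_pos: [0.4644, 0.3795, 0.1305]
ee_rot: [[0.996, -0.094, 0.002], [-0.094, -0.996, 0.001], [0.002, -0.001, -1.0]]
wrist_force: [-3.8, -0.8, 11.4]
gripper_width: 0.568
gripper_force: 30.0
```

```bash
python3 - <<'E'
from h import *
c=imaging.capture("wrist")
cv2.imwrite("pics/w7.png",cv2.resize(c["frame"][180:330,130:390],None,fx=3,fy=3,interpolation=cv2.INTER_NEAREST))
E
```

```text
(no output)
```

View pics/w7.png

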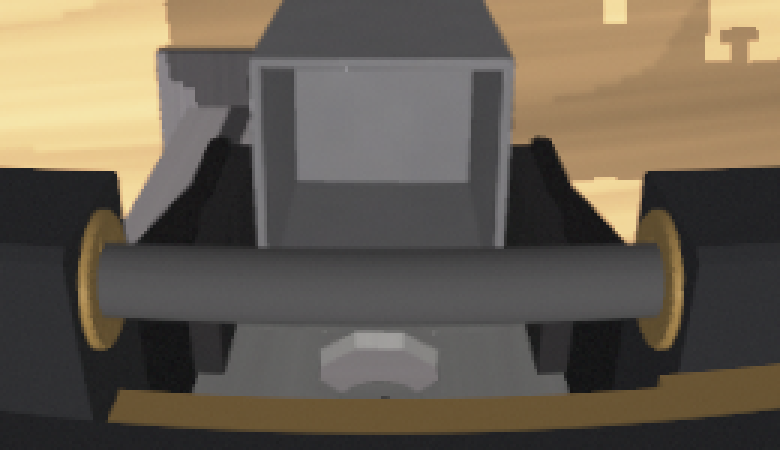

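Emit:
apply_moves --moves '[[[0,0,-0.002],0],[[0,0,0],0],[[0,0,0],0],[[0,0,0],0],[[0,0,0],0]]' --hand 0.075

```text
time_s: 13.5
tcp_pos: [0.4643, 0.3795, 0.1304]
ee_rot: [[0.996, -0.094, 0.001], [-0.094, -0.996, 0.0], [0.001, -0.0, -1.0]]
wrist_force: [0.6, 0.7, 4.3]
gripper_width: 0.829
gripper_force: 0.0
```

Emit:
apply_moves --moves '[[[0,0,0],0],[[0,0,-0.01],0],[[0,0,-0.02],0],[[0,0,-0.03],0],[[0,0,-0.03],0]]'

```text
time_s: 13.92
tcp_pos: [0.4632, 0.3784, 0.2197]
ee_rot: [[0.995, -0.095, -0.003], [-0.095, -0.995, -0.003], [-0.002, 0.003, -1.0]]
wrist_force: [0.2, 1.2, 0.1]
gripper_width: 0.861
gripper_force: 0.0
```

Emit:
apply_moves --moves '[[[0.015,0.03,0],0],[[0.01,0.03,0],0],[[0,0.03,0],0],[[0,0.03,0],0],[[0,0,0],0]]'

```text
time_s: 14.33
tcp_pos: [0.4759, 0.2529, 0.2198]
ee_rot: [[0.995, -0.098, -0.003], [-0.098, -0.995, -0.001], [-0.003, 0.002, -1.0]]
wrist_force: [0.6, 0.4, -0.1]
gripper_width: 0.864
gripper_force: 0.0
```

```bash
python3 - <<'E'
from h import *
go(onrail("C",.034,.150),YR)
c=imaging.capture("wrist");np.save("pics/w8.npy",c,allow_pickle=True)
cv2.imwrite("pics/w8.png",cv2.resize(c["frame"][130:300,60:460],None,fx=2,fy=2,interpolation=cv2.INTER_NEAREST))
E
```

```text
tcp [0.4759 0.2529 0.2198] yaw -5.65 F [ 0.617   0.3671 -0.0667] turn -0.2 shift [-0.0207  0.1078  0.0698] t 14.3333
```

View pics/w8.png

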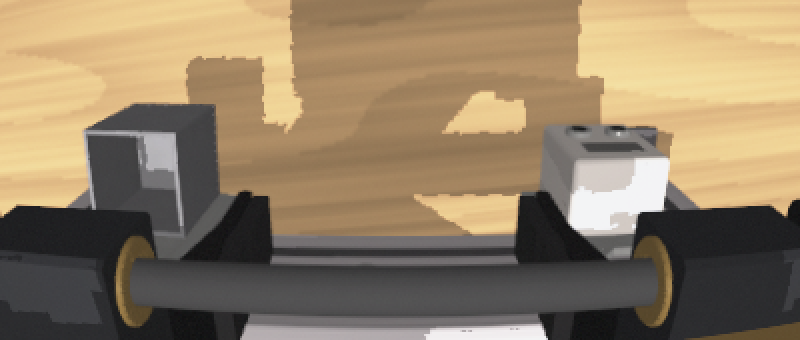

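```bash
python3 - <<'E'
from h import *
T=onrail("C",.032,.1315);T[:2]+=.0008*np.array([.095,.9955]);go(T,YR)
E
```

```text
tcp [0.4768 0.2549 0.2201] yaw -5.6 F [0.4078 1.9929 0.6389] turn -0.15 shift [-0.0234  0.1091  0.0886] t 14.3833
```

Emit:
apply_moves --moves '[[[-0.0117,0.036,0],0],[[-0.0117,0.036,0],0],[[0,0.037,0],0],[[0,0,0.02],0],[[0,0,0.02],0]]' --hand 0.087

```text
time_s: 14.8
tcp_pos: [0.4443, 0.1507, 0.1809]
ee_rot: [[0.995, -0.096, 0.003], [-0.096, -0.995, 0.003], [0.003, -0.003, -1.0]]
wrist_force: [0.9, 0.7, -0.8]
gripper_width: 0.992
gripper_force: 0.0
```

Emit:
apply_moves --moves '[[[0,0,0.02],0],[[0,0,0],0],[[0,0,0],0],[[0,0,0],0]]'

```text
time_s: 15.13
tcp_pos: [0.4446, 0.1519, 0.1608]
ee_rot: [[0.996, -0.094, 0.001], [-0.094, -0.996, 0.0], [0.001, -0.001, -1.0]]
wrist_force: [-0.2, -0.2, -0.5]
gripper_width: 1.004
gripper_force: 0.0
```

```bash
python3 - <<'E'
from h import *
T=onrail("C",.032,.1315);T[:2]+=.0008*np.array([.095,.9955]);go(T,YR)
E
```

```text
tcp [0.4446 0.1519 0.1608] yaw -5.37 F [-0.2441 -0.1552 -0.5016] turn 0.08 shift [-0.0012  0.0035  0.0293] t 15.1333
```

Emit:
apply_moves --moves '[[[-0.0012,0.0035,0.014],0],[[0,0,0.01],0],[[0,0,0.0053],0],[[0,0,0],0],[[0,0,0],0]]'

```text
time_s: 15.55
tcp_pos: [0.4429, 0.1483, 0.1315]
ee_rot: [[0.996, -0.094, 0.001], [-0.094, -0.996, 0.001], [0.001, -0.001, -1.0]]
wrist_force: [0.4, 0.5, -0.0]
gripper_width: 0.999
gripper_force: 0.0
```

Emit:
apply_moves --moves '[[[0,0,0],0],[[0,0,0],0],[[0,0,0],0],[[0,0,0],0],[[0,0,0],0]]' --hand 0.03

```text
time_s: 15.97
tcp_pos: [0.4423, 0.1478, 0.1308]
ee_rot: [[0.996, -0.094, 0.0], [-0.094, -0.996, 0.0], [0.0, -0.0, -1.0]]
wrist_force: [0.2, 0.1, 0.2]
gripper_width: 0.704
gripper_force: 0.0
```

Emit:
apply_moves --moves '[[[0,0,0],0],[[0,0,0],0],[[0,0,0],0],[[0,0,0],0],[[0,0,0],0]]'

```text
time_s: 16.38
tcp_pos: [0.4424, 0.1478, 0.1307]
ee_rot: [[0.996, -0.094, 0.0], [-0.094, -0.996, 0.0], [0.0, -0.0, -1.0]]
wrist_force: [0.6, 0.4, -0.7]
gripper_width: 0.571
gripper_force: 30.0
```

Emit:
apply_moves --moves '[[[0,0,-0.006],0],[[0,0,-0.006],0],[[0,0,-0.008],0],[[0,0,0],0],[[0,0,0],0]]'

```text
time_s: 16.8
tcp_pos: [0.4421, 0.1478, 0.1512]
ee_rot: [[0.995, -0.095, 0.0], [-0.095, -0.995, 0.001], [0.0, -0.001, -1.0]]
wrist_force: [0.4, -0.1, -1.8]
gripper_width: 0.569
gripper_force: 30.0
```

Emit:
apply_moves --moves '[[[0.005,0,0],0],[[0.005,0,0],0],[[0.005,0,0],0],[[0.005,0,0],0],[[0,0,0],0]]'

```text
time_s: 17.22
tcp_pos: [0.4633, 0.1458, 0.1504]
ee_rot: [[0.995, -0.095, 0.0], [-0.095, -0.995, -0.0], [0.0, 0.0, -1.0]]
wrist_force: [0.4, 0.1, -2.1]
gripper_width: 0.571
gripper_force: 30.0
```

Emit:
apply_moves --moves '[[[0.015,0,-0.005],0],[[0.025,0,-0.01],0],[[0.03,0,-0.015],0],[[0.03,0,-0.015],0],[[0.03,0,-0.01],0]]'

```text
time_s: 17.63
tcp_pos: [0.5933, 0.1333, 0.207]
ee_rot: [[0.996, -0.094, 0.001], [-0.094, -0.996, 0.0], [0.001, -0.0, -1.0]]
wrist_force: [-0.0, -0.4, -1.8]
gripper_width: 0.567
gripper_force: 30.0
```

Emit:
apply_moves --moves '[[[0.03,0,0],2],[[0.01,0,0],2.35],[[0,0,0],0]]'

```text
time_s: 17.88
tcp_pos: [0.6334, 0.1288, 0.2041]
ee_rot: [[0.985, -0.173, -0.001], [-0.173, -0.985, -0.001], [-0.001, 0.001, -1.0]]
wrist_force: [-0.6, -0.4, -2.3]
gripper_width: 0.57
gripper_force: 30.0
```

```bash
python3 - <<'E'
from h import *
go(onpeg("M",.19,.205),YS)
E
```

```text
tcp [0.6334 0.1288 0.2041] yaw -9.95 F [-0.6221 -0.4425 -2.2771] turn -0.19 shift [ 0.0964  0.4265 -0.0009] t 17.8833
```

Emit:
apply_moves --moves '[[[0.0069,0.0305,0],0],[[0.0069,0.0305,0],0],[[0.0069,0.0305,0],0],[[0.0069,0.0305,0],0],[[0.0069,0.0305,0],0]]'

```text
time_s: 18.3
tcp_pos: [0.6383, -0.0278, 0.2053]
ee_rot: [[0.986, -0.168, -0.002], [-0.168, -0.986, 0.0], [-0.002, 0.0, -1.0]]
wrist_force: [0.8, 0.2, -2.0]
gripper_width: 0.567
gripper_force: 30.0
```

Emit:
apply_moves --moves '[[[0.0069,0.0305,0],0],[[0.0069,0.0305,0],0],[[0.0069,0.0305,0],0],[[0.0069,0.0305,0],0],[[0.0069,0.0305,0],0]]'

```text
time_s: 18.72
tcp_pos: [0.6465, -0.1838, 0.2053]
ee_rot: [[0.986, -0.169, -0.001], [-0.169, -0.986, 0.001], [-0.002, -0.0, -1.0]]
wrist_force: [0.9, -0.4, -1.5]
gripper_width: 0.567
gripper_force: 30.0
```

Emit:
apply_moves --moves '[[[0.0069,0.0305,0],0],[[0.0069,0.0305,0],0],[[0.0069,0.0305,0],0],[[0.0069,0.0305,0],0],[[0,0,0.015],0]]'

```text
time_s: 19.13
tcp_pos: [0.6544, -0.3137, 0.1931]
ee_rot: [[0.985, -0.173, 0.005], [-0.173, -0.985, -0.004], [0.005, 0.003, -1.0]]
wrist_force: [0.9, 0.3, -1.6]
gripper_width: 0.572
gripper_force: 30.0
```

Emit:
apply_moves --moves '[[[0,0,0.016],0],[[0,0,0],0],[[0,0,0],0],[[0,0,0],0],[[0,0,0],0]]'

```text
time_s: 19.55
tcp_pos: [0.6548, -0.3074, 0.1762]
ee_rot: [[0.986, -0.169, 0.002], [-0.169, -0.986, -0.001], [0.002, 0.001, -1.0]]
wrist_force: [-0.2, -0.9, -1.5]
gripper_width: 0.565
gripper_force: 30.0
```

```bash
python3 - <<'E'
from h import *
go(onpeg("M",.116,.173),YS)
# reference: where mid pot was gripped
print(onpeg("M",.030,.15))
E
```

```text
tcp [ 0.6548 -0.3074  0.1762] yaw -9.7 F [-0.217  -0.8694 -1.4506] turn 0.06 shift [-0.0726  0.0003  0.0032] t 19.55
[ 0.4984 -0.2808  0.15  ]
```

Emit:
apply_moves --moves '[[[-0.02,0.0003,0.003],0],[[-0.02,0,0],0],[[-0.02,0,0],0],[[-0.0126,0,0],0],[[0,0,0],0]]'

```text
time_s: 19.97
tcp_pos: [0.5808, -0.2951, 0.1737]
ee_rot: [[0.986, -0.169, 0.001], [-0.169, -0.986, -0.0], [0.001, -0.0, -1.0]]
wrist_force: [-0.3, -0.5, -0.9]
gripper_width: 0.571
gripper_force: 30.0
```

Emit:
apply_moves --moves '[[[-0.005,0,0],0],[[-0.005,0,0],0],[[-0.005,0,0],0],[[-0.005,0,0],0],[[0,0,0],0]]'

```text
time_s: 20.38
tcp_pos: [0.562, -0.2922, 0.1716]
ee_rot: [[0.985, -0.17, -0.001], [-0.17, -0.985, 0.0], [-0.001, -0.0, -1.0]]
wrist_force: [0.2, 0.5, -1.9]
gripper_width: 0.57
gripper_force: 30.0
```

Emit:
apply_moves --moves '[[[-0.008,0,0],0],[[-0.008,0,0],0],[[-0.008,0,0],0],[[0,0,0],0],[[0,0,0],0]]'

```text
time_s: 20.8
tcp_pos: [0.5387, -0.2883, 0.172]
ee_rot: [[0.985, -0.17, 0.0], [-0.17, -0.985, -0.0], [0.001, 0.0, -1.0]]
wrist_force: [0.2, -0.5, -1.4]
gripper_width: 0.572
gripper_force: 30.0
```

Emit:
apply_moves --moves '[[[-0.012,0,0],0],[[-0.012,0,0],0],[[-0.008,0,0],0],[[-0.006,0,0],0],[[0,0,0],0]]'

```text
time_s: 21.22
tcp_pos: [0.5009, -0.2817, 0.1719]
ee_rot: [[0.985, -0.17, -0.0], [-0.17, -0.985, 0.0], [-0.0, -0.0, -1.0]]
wrist_force: [-0.8, 0.0, -1.8]
gripper_width: 0.572
gripper_force: 30.0
```

Emit:
apply_moves --moves '[[[0,0,0.006],0],[[0,0,0.006],0],[[0,0,0.006],0],[[0,0,0.002],0],[[0,0,0],0]]'

```text
time_s: 21.63
tcp_pos: [0.5014, -0.2817, 0.1504]
ee_rot: [[0.986, -0.17, -0.002], [-0.17, -0.986, 0.001], [-0.002, -0.0, -1.0]]
wrist_force: [0.5, 0.2, -2.0]
gripper_width: 0.568
gripper_force: 30.0
```

Emit:
apply_moves --moves '[[[0,0,0.001],0],[[0,0,0.001],0],[[0,0,0],0],[[0,0,0],0]]'

```text
time_s: 21.97
tcp_pos: [0.502, -0.282, 0.1501]
ee_rot: [[0.986, -0.17, 0.001], [-0.17, -0.986, -0.0], [0.001, 0.0, -1.0]]
wrist_force: [0.7, -0.1, -1.4]
gripper_width: 0.57
gripper_force: 30.0
```

Emit:
apply_moves --moves '[[[0,0,0.0005],0],[[0,0,0],0],[[0,0,0],0],[[0,0,0],0],[[0,0,0],0]]' --hand 0.08

```text
time_s: 22.38
tcp_pos: [0.5018, -0.2819, 0.1493]
ee_rot: [[0.985, -0.17, 0.0], [-0.17, -0.985, -0.0], [0.0, 0.0, -1.0]]
wrist_force: [-0.1, -0.2, 0.1]
gripper_width: 0.855
gripper_force: 0.0
```

Emit:
apply_moves --moves '[[[0,0,0],0],[[0,0,0],0],[[0,0,-0.01],0],[[0,0,-0.02],0],[[0,0,-0.03],0]]'

```text
time_s: 22.8
tcp_pos: [0.5002, -0.2813, 0.2079]
ee_rot: [[0.985, -0.17, -0.006], [-0.17, -0.985, 0.002], [-0.006, -0.001, -1.0]]
wrist_force: [0.5, 0.1, 0.2]
gripper_width: 0.917
gripper_force: 0.0
```

Emit:
apply_moves --moves '[[[0,0,-0.03],0],[[0,0,-0.03],0],[[0.04,0,-0.03],0],[[0,0,0],0],[[0,0,0],0]]'

```text
time_s: 23.22
tcp_pos: [0.536, -0.2877, 0.296]
ee_rot: [[0.986, -0.169, 0.004], [-0.169, -0.986, -0.001], [0.004, 0.0, -1.0]]
wrist_force: [-0.4, 0.7, -0.2]
gripper_width: 0.919
gripper_force: 0.0
```

```bash
python3 - <<'E'
from h import *
go(onpeg("R",.030,.15),YS)
c=imaging.capture("wrist");np.save("pics/w9.npy",c,allow_pickle=True)
cv2.imwrite("pics/w9.png",cv2.resize(c["frame"][140:270,100:420],None,fx=2.5,fy=2.5,interpolation=cv2.INTER_NEAREST))
E
```

```text
tcp [ 0.536  -0.2877  0.296 ] yaw -9.76 F [-0.4287  0.7145 -0.1929] turn 0.0 shift [-0.0385  0.1066  0.146 ] t 23.2167
```

View pics/w9.png

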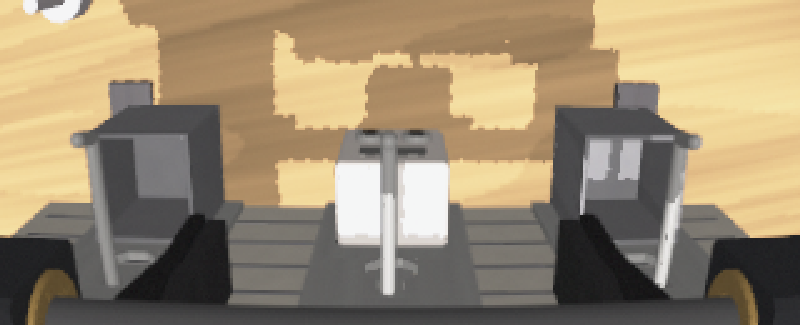

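Emit:
apply_moves --moves '[[[-0.013,0.0355,0],0],[[-0.013,0.0355,0],0],[[-0.0125,0.0356,0],0],[[0,0,0.04],0],[[0,0,0.04],0]]' --hand 0.087

```text
time_s: 23.68
tcp_pos: [0.4772, -0.388, 0.2147]
ee_rot: [[0.985, -0.173, 0.004], [-0.173, -0.985, -0.002], [0.004, 0.001, -1.0]]
wrist_force: [0.6, 0.2, -0.8]
gripper_width: 1.0
gripper_force: 0.0
```

Emit:
apply_moves --moves '[[[0,0,0.03],0],[[0,0,0],0],[[0,0,0],0],[[0,0,0],0],[[0,0,0],0]]'

```text
time_s: 24.1
tcp_pos: [0.4798, -0.3866, 0.1869]
ee_rot: [[0.986, -0.169, 0.004], [-0.169, -0.986, -0.003], [0.004, 0.002, -1.0]]
wrist_force: [0.4, 1.1, -0.3]
gripper_width: 1.0
gripper_force: 0.0
```

```bash
python3 - <<'E'
from h import *
go(onpeg("R",.030,.15),YS)
E
```

```text
tcp [ 0.4798 -0.3866  0.1869] yaw -9.73 F [ 0.4489  1.0818 -0.2812] turn 0.03 shift [ 0.     -0.0004  0.0369] t 24.1
```

Emit:
apply_moves --moves '[[[0,0,0.02],0],[[0,0,0.01],0],[[0,0,0.007],0],[[0,0,0],0],[[0,0,0],0]]'

```text
time_s: 24.52
tcp_pos: [0.4787, -0.3861, 0.1476]
ee_rot: [[0.986, -0.169, 0.0], [-0.169, -0.986, -0.0], [0.0, 0.0, -1.0]]
wrist_force: [0.1, -0.3, 0.5]
gripper_width: 0.996
gripper_force: 0.0
```

Emit:
apply_moves --moves '[[[0,0,0],0],[[0,0,0],0],[[0,0,0],0],[[0,0,0],0],[[0,0,0],0]]' --hand 0.03

```text
time_s: 24.93
tcp_pos: [0.4786, -0.3861, 0.1474]
ee_rot: [[0.985, -0.17, 0.0], [-0.17, -0.985, -0.0], [0.0, 0.0, -1.0]]
wrist_force: [0.7, -0.9, 0.5]
gripper_width: 0.707
gripper_force: 0.0
```

Emit:
apply_moves --moves '[[[0,0,0],0],[[0,0,0],0],[[0,0,0],0],[[0,0,0],0],[[0,0,0],0]]'

```text
time_s: 25.35
tcp_pos: [0.4786, -0.386, 0.1472]
ee_rot: [[0.986, -0.17, 0.0], [-0.17, -0.986, -0.0], [0.0, 0.0, -1.0]]
wrist_force: [0.9, 0.0, 0.1]
gripper_width: 0.568
gripper_force: 30.0
```

Emit:
apply_moves --moves '[[[0,0,-0.008],0],[[0,0,-0.008],0],[[0,0,-0.007],0],[[0,0,0],0],[[0,0,0],0]]'

```text
time_s: 25.77
tcp_pos: [0.4785, -0.386, 0.1709]
ee_rot: [[0.985, -0.17, 0.001], [-0.17, -0.985, -0.0], [0.001, 0.0, -1.0]]
wrist_force: [0.0, 0.3, -1.1]
gripper_width: 0.569
gripper_force: 30.0
```

Emit:
apply_moves --moves '[[[0.015,0,0],0],[[0.02,0,0],0],[[0.02,0,0],0],[[0.02,0,0],0],[[0.02,0,0],0]]'

```text
time_s: 26.18
tcp_pos: [0.5723, -0.402, 0.1695]
ee_rot: [[0.985, -0.17, -0.002], [-0.17, -0.985, 0.001], [-0.002, -0.001, -1.0]]
wrist_force: [0.8, 0.4, -1.5]
gripper_width: 0.57
gripper_force: 30.0
```

Emit:
apply_moves --moves '[[[0.02,0,0],0],[[0.02,0,-0.01],0],[[0.025,0,-0.01],0],[[0.02,0,-0.012],-2.1],[[0.02,0,0],-2.2]]'

```text
time_s: 26.6
tcp_pos: [0.6771, -0.42, 0.2045]
ee_rot: [[0.996, -0.094, 0.003], [-0.094, -0.996, -0.002], [0.003, 0.002, -1.0]]
wrist_force: [0.8, -0.2, -0.3]
gripper_width: 0.568
gripper_force: 30.0
```

Emit:
apply_moves --moves '[[[0,0,0],0],[[0,0,0],0]]'

```text
time_s: 26.77
tcp_pos: [0.6757, -0.4186, 0.1998]
ee_rot: [[0.995, -0.095, -0.003], [-0.095, -0.995, 0.002], [-0.003, -0.002, -1.0]]
wrist_force: [-0.7, -0.1, -2.6]
gripper_width: 0.573
gripper_force: 30.0
```

```bash
python3 - <<'E'
from h import *
go(onrail("B",.12,.203),YR)
E
```

```text
tcp [ 0.6757 -0.4186  0.1998] yaw -5.47 F [-0.7498 -0.0949 -2.569 ] turn -0.02 shift [-0.1968 -0.6596 -0.0032] t 26.7667
```

Emit:
apply_moves --moves '[[[-0.009,-0.03,0],0],[[-0.009,-0.03,0],0],[[-0.009,-0.03,0],0],[[-0.009,-0.03,0],0],[[-0.009,-0.03,0],0]]'

```text
time_s: 27.18
tcp_pos: [0.643, -0.2644, 0.2018]
ee_rot: [[0.995, -0.097, -0.002], [-0.097, -0.995, 0.0], [-0.002, -0.0, -1.0]]
wrist_force: [1.2, 0.6, -2.2]
gripper_width: 0.569
gripper_force: 30.0
```

Emit:
apply_moves --moves '[[[-0.009,-0.03,0],0],[[-0.009,-0.03,0],0],[[-0.009,-0.03,0],0],[[-0.009,-0.03,0],0],[[-0.009,-0.03,0],0]]'

```text
time_s: 27.6
tcp_pos: [0.6125, -0.111, 0.202]
ee_rot: [[0.995, -0.096, -0.002], [-0.096, -0.995, 0.0], [-0.002, 0.0, -1.0]]
wrist_force: [1.6, 0.0, -1.5]
gripper_width: 0.568
gripper_force: 30.0
```

Emit:
apply_moves --moves '[[[-0.009,-0.03,0],0],[[-0.009,-0.03,0],0],[[-0.009,-0.03,0],0],[[-0.009,-0.03,0],0],[[-0.009,-0.03,0],0]]'

```text
time_s: 28.02
tcp_pos: [0.5822, 0.0422, 0.2021]
ee_rot: [[0.995, -0.096, -0.001], [-0.096, -0.995, -0.0], [-0.001, 0.0, -1.0]]
wrist_force: [-0.3, -0.4, -2.0]
gripper_width: 0.569
gripper_force: 30.0
```

Emit:
apply_moves --moves '[[[-0.009,-0.03,0],0],[[-0.009,-0.03,0],0],[[-0.009,-0.03,0],0],[[-0.009,-0.03,0],0],[[-0.009,-0.03,0],0]]'

```text
time_s: 28.43
tcp_pos: [0.552, 0.1954, 0.2021]
ee_rot: [[0.995, -0.096, -0.001], [-0.096, -0.995, -0.001], [-0.001, 0.001, -1.0]]
wrist_force: [-0.0, 0.1, -1.3]
gripper_width: 0.567
gripper_force: 30.0
```

Emit:
apply_moves --moves '[[[-0.009,-0.03,0],0],[[-0.009,-0.03,0],0],[[0,0,0.02],0],[[0,0,0.02],0],[[0,0,0.0113],0]]'

```text
time_s: 28.85
tcp_pos: [0.539, 0.2556, 0.1486]
ee_rot: [[0.995, -0.095, -0.004], [-0.095, -0.995, -0.002], [-0.004, 0.003, -1.0]]
wrist_force: [-0.7, -0.9, -1.7]
gripper_width: 0.568
gripper_force: 30.0
```

Emit:
apply_moves --moves '[[[-0.025,0,0],0],[[-0.025,0,0],0],[[0,0,0],0],[[0,0,0],0],[[0,0,0],0]]'

```text
time_s: 29.27
tcp_pos: [0.4918, 0.261, 0.1514]
ee_rot: [[0.995, -0.095, 0.001], [-0.095, -0.995, 0.0], [0.001, -0.0, -1.0]]
wrist_force: [0.8, 0.1, -1.4]
gripper_width: 0.57
gripper_force: 30.0
```

```bash
python3 - <<'E'
from h import *
T=onrail("B",.047,.1485);T[:2]+=.0008*np.array([.095,.9955]);go(T,YR)
E
```

```text
tcp [0.4918 0.261  0.1514] yaw -5.47 F [ 0.8493  0.1342 -1.3741] turn -0.02 shift [-0.0222 -0.0014  0.0029] t 29.2667
```

Emit:
apply_moves --moves '[[[-0.0222,-0.0014,0.0029],0],[[0,0,0],0],[[0,0,0],0],[[0,0,0],0],[[0,0,0],0]]'

```text
time_s: 29.68
tcp_pos: [0.4707, 0.2649, 0.1481]
ee_rot: [[0.995, -0.096, 0.001], [-0.096, -0.995, 0.0], [0.001, -0.0, -1.0]]
wrist_force: [0.1, 0.5, -1.2]
gripper_width: 0.566
gripper_force: 30.0
```

```bash
python3 - <<'E'
from h import *
T=onrail("B",.047,.1485);T[:2]+=.0008*np.array([.095,.9955]);go(T,YR)
c=imaging.capture("wrist");g=cv2.cvtColor(c["frame"],cv2.COLOR_BGR2GRAY)[286:314,228:288]
for row in g[::2,::1]: print("".join(" .:-=+*#%@"[min(9,int(v)//18)] for v in row))
E
```

```text
tcp [0.4707 0.2649 0.1481] yaw -5.51 F [ 0.0884  0.5301 -1.1995] turn -0.06 shift [-0.0008  0.0006 -0.0004] t 29.6833
============================================================
============================================================
++++++++++++++++++++++++++++++++++++++++++++++++++++++++++++
++++++++++*+++++++++*%%%%%%%%%%%%%%%%%*+++++++++*+++++++++++
++++++++++++++++**###%%%%%%%%%%%%%%%%%####**++++++++++++++++
+++++++++++++*#######%%%%%%%%%%%%%%%%%########**++++++++++++
++++++++++#########*=-----------------=+##########++++++++++
++++++++++######*++++++++++++++++++++++++++*#####*++++++++++
++++++++++*###*********************************##*++++++++++
++++++++++****************************************=+++++++++
++++++++++****************************************++++++++++
++++++++++****************************************++++++++++
+++++++++++++*********************************++++++++++++++
+++++++++++++++++******++++++++++++*********++++++++++++++++
```

Emit:
apply_moves --moves '[[[-0.004,0,0],0],[[-0.004,0,0],0],[[-0.003,0,0],0],[[0,0,0],0],[[0,0,0],0]]'

```text
time_s: 30.15
tcp_pos: [0.4587, 0.2661, 0.1481]
ee_rot: [[0.995, -0.095, 0.0], [-0.095, -0.995, 0.0], [0.0, -0.0, -1.0]]
wrist_force: [-0.2, 0.3, -1.6]
gripper_width: 0.57
gripper_force: 30.0
```

Emit:
apply_moves --moves '[[[-0.002,0,0],0],[[-0.002,0,0],0],[[0,0,0],0],[[0,0,0],0]]'

```text
time_s: 30.48
tcp_pos: [0.4548, 0.2664, 0.148]
ee_rot: [[0.995, -0.095, 0.0], [-0.095, -0.995, -0.0], [0.0, 0.0, -1.0]]
wrist_force: [0.1, 0.4, -1.7]
gripper_width: 0.571
gripper_force: 30.0
```

Emit:
apply_moves --moves '[[[-0.0015,0,0],0],[[-0.0015,0,0],0],[[0,0,0],0],[[0,0,0],0]]'

```text
time_s: 30.82
tcp_pos: [0.4518, 0.2667, 0.148]
ee_rot: [[0.995, -0.095, 0.0], [-0.095, -0.995, 0.0], [0.0, -0.0, -1.0]]
wrist_force: [-0.2, 0.6, -2.0]
gripper_width: 0.57
gripper_force: 30.0
```

Emit:
apply_moves --moves '[[[0,0,0.005],0],[[0,0,0.005],0],[[0,0,0.003],0],[[0,0,0],0],[[0,0,0],0]]'

```text
time_s: 31.23
tcp_pos: [0.4518, 0.2664, 0.1345]
ee_rot: [[0.995, -0.095, -0.001], [-0.095, -0.995, -0.001], [-0.001, 0.001, -1.0]]
wrist_force: [0.3, -0.3, -1.4]
gripper_width: 0.574
gripper_force: 30.0
```

Emit:
apply_moves --moves '[[[0,0,0.002],0],[[0,0,0.0015],0],[[0,0,0],0],[[0,0,0],0]]'

```text
time_s: 31.57
tcp_pos: [0.4519, 0.2666, 0.1314]
ee_rot: [[0.995, -0.095, -0.0], [-0.095, -0.995, -0.0], [-0.0, 0.0, -1.0]]
wrist_force: [0.1, 0.3, -1.3]
gripper_width: 0.573
gripper_force: 30.0
```

Emit:
apply_moves --moves '[[[0,0,0.001],0],[[0,0,0.001],0],[[0,0,0],0],[[0,0,0],0]]'

```text
time_s: 31.9
tcp_pos: [0.4521, 0.2668, 0.1304]
ee_rot: [[0.995, -0.095, 0.001], [-0.095, -0.995, 0.0], [0.001, -0.0, -1.0]]
wrist_force: [-2.2, -0.1, 4.3]
gripper_width: 0.569
gripper_force: 30.0
```

Emit:
apply_moves --moves '[[[0,0,-0.001],0],[[0,0,0],0],[[0,0,0],0],[[0,0,0],0],[[0,0,0],0]]' --hand 0.08

```text
time_s: 32.32
tcp_pos: [0.4521, 0.2668, 0.1304]
ee_rot: [[0.995, -0.095, 0.0], [-0.095, -0.995, 0.0], [0.0, -0.0, -1.0]]
wrist_force: [0.0, 0.7, 0.6]
gripper_width: 0.857
gripper_force: 0.0
```

Emit:
apply_moves --moves '[[[0,0,0],0],[[0,0,-0.01],0],[[0,0,-0.02],0],[[0,0,0],0],[[0,0,0],0]]'

```text
time_s: 32.73
tcp_pos: [0.4524, 0.2672, 0.1618]
ee_rot: [[0.995, -0.095, 0.002], [-0.095, -0.995, 0.002], [0.002, -0.002, -1.0]]
wrist_force: [-0.4, 0.4, -0.4]
gripper_width: 0.918
gripper_force: 0.0
```

Emit:
apply_moves --moves '[[[0,0,0],0],[[0,0,0],0],[[0,0,0],0],[[0,0,0],0],[[0,0,0],0]]' --hand 0.036

```text
time_s: 33.15
tcp_pos: [0.4517, 0.2665, 0.16]
ee_rot: [[0.995, -0.095, -0.001], [-0.095, -0.995, -0.001], [-0.001, 0.001, -1.0]]
wrist_force: [1.0, 1.0, -0.3]
gripper_width: 0.626
gripper_force: 0.0
```

Emit:
apply_moves --moves '[[[0,0,0.01],0],[[0,0,0.005],0],[[0,0,0.003],0],[[0,0,0],0],[[0,0,0],0]]'

```text
time_s: 33.57
tcp_pos: [0.4518, 0.2665, 0.142]
ee_rot: [[0.995, -0.095, -0.001], [-0.095, -0.995, -0.001], [-0.0, 0.001, -1.0]]
wrist_force: [-0.7, 0.1, -0.1]
gripper_width: 0.419
gripper_force: 0.0
```

Emit:
apply_moves --moves '[[[0,0,0.001],0],[[0,0,0.001],0],[[0,0,0.001],0],[[0,0,0],0],[[0,0,0],0]]'

```text
time_s: 33.98
tcp_pos: [0.4519, 0.2666, 0.1395]
ee_rot: [[0.995, -0.095, 0.0], [-0.095, -0.995, 0.0], [0.0, -0.0, -1.0]]
wrist_force: [-0.2, 0.7, -0.1]
gripper_width: 0.414
gripper_force: 0.0
```

Emit:
apply_moves --moves '[[[0,0,0.001],0],[[0,0,0.001],0],[[0,0,0],0],[[0,0,0],0]]'

```text
time_s: 34.32
tcp_pos: [0.4519, 0.2666, 0.1375]
ee_rot: [[0.995, -0.095, 0.0], [-0.095, -0.995, -0.0], [0.0, 0.0, -1.0]]
wrist_force: [0.8, 0.4, 0.6]
gripper_width: 0.412
gripper_force: 0.2
```

Emit:
apply_moves --moves '[[[0,0,0.001],0],[[0,0,0.0005],0],[[0,0,0],0],[[0,0,0],0]]'

```text
time_s: 34.65
tcp_pos: [0.452, 0.2666, 0.1368]
ee_rot: [[0.995, -0.095, 0.001], [-0.095, -0.995, -0.0], [0.001, -0.0, -1.0]]
wrist_force: [-0.8, -1.0, 6.6]
gripper_width: 0.41
gripper_force: 2.4
```

```bash
python3 - <<'E'
from h import *
go(onpeg("L",.10,.30),YS)
E
```

```text
tcp [0.452  0.2666 0.1368] yaw -5.45 F [-0.8076 -1.0156  6.5952] turn 4.31 shift [ 0.2081  0.422  -0.1632] t 34.65
```

Emit:
apply_moves --moves '[[[0,0,-0.02],0],[[0,0,-0.03],0],[[0,0,-0.03],0],[[0,0,-0.03],2.15],[[0,0,0],2.15]]'

```text
time_s: 35.07
tcp_pos: [0.4547, 0.2686, 0.2527]
ee_rot: [[0.985, -0.17, 0.01], [-0.17, -0.985, 0.008], [0.009, -0.009, -1.0]]
wrist_force: [0.5, 0.7, 1.0]
gripper_width: 0.414
gripper_force: 0.0
```

Emit:
apply_moves --moves '[[[0.0115,0.0352,0],0],[[0.0115,0.0352,0],0],[[0.0115,0.0352,0],0],[[0.0115,0.0352,0],0],[[0.0115,0.0352,0],0]]' --hand 0.087

```text
time_s: 35.48
tcp_pos: [0.4784, 0.0819, 0.2459]
ee_rot: [[0.986, -0.169, 0.0], [-0.169, -0.986, 0.0], [0.0, -0.0, -1.0]]
wrist_force: [0.8, 1.0, 0.0]
gripper_width: 0.709
gripper_force: 0.0
```

Emit:
apply_moves --moves '[[[0.0115,0.0352,0],0],[[0.0115,0.0352,0],0],[[0.0115,0.0352,0],0],[[0.0115,0.0352,0],0],[[0.0115,0.0352,0],0]]'

```text
time_s: 35.9
tcp_pos: [0.5053, -0.1015, 0.2459]
ee_rot: [[0.985, -0.17, 0.0], [-0.17, -0.985, 0.0], [0.0, -0.0, -1.0]]
wrist_force: [1.3, 0.6, 0.5]
gripper_width: 0.987
gripper_force: 0.0
```

Emit:
apply_moves --moves '[[[0.0115,0.0352,0],0],[[0.0115,0.0352,0],0],[[0,0,0],0],[[0,0,0],0],[[0,0,0],0]]'

```text
time_s: 36.32
tcp_pos: [0.5159, -0.1731, 0.2455]
ee_rot: [[0.985, -0.171, -0.001], [-0.171, -0.985, 0.0], [-0.001, -0.0, -1.0]]
wrist_force: [-0.2, 0.5, -0.4]
gripper_width: 0.998
gripper_force: 0.0
```

```bash
python3 - <<'E'
from h import *
go(onpeg("L",.030,.15),YS)
E
```

```text
tcp [ 0.5159 -0.1731  0.2455] yaw -9.82 F [-0.2025  0.4954 -0.3832] turn -0.06 shift [ 0.0007 -0.0005  0.0955] t 36.3167
```

Emit:
apply_moves --moves '[[[0,0,0.03],0],[[0,0,0.03],0],[[0,0,0.015],0],[[0,0,0],0],[[0,0,0],0]]'

```text
time_s: 36.73
tcp_pos: [0.5162, -0.172, 0.171]
ee_rot: [[0.986, -0.167, -0.001], [-0.167, -0.986, -0.0], [-0.001, 0.001, -1.0]]
wrist_force: [0.5, -0.3, 0.3]
gripper_width: 0.996
gripper_force: 0.0
```

Emit:
apply_moves --moves '[[[0,0,0.01],0],[[0,0,0.005],0],[[0,0,0],0],[[0,0,0],0],[[0,0,0],0]]'

```text
time_s: 37.15
tcp_pos: [0.5166, -0.1731, 0.1565]
ee_rot: [[0.986, -0.17, 0.001], [-0.17, -0.986, -0.0], [0.001, 0.0, -1.0]]
wrist_force: [0.4, 0.8, -0.3]
gripper_width: 0.998
gripper_force: 0.0
```

Emit:
apply_moves --moves '[[[0,0,0.006],0],[[0,0,0],0],[[0,0,0],0],[[0,0,0],0],[[0,0,0],0]]'

```text
time_s: 37.57
tcp_pos: [0.5163, -0.1731, 0.15]
ee_rot: [[0.985, -0.17, 0.0], [-0.17, -0.985, -0.0], [0.0, 0.0, -1.0]]
wrist_force: [-0.5, -0.3, -0.9]
gripper_width: 0.997
gripper_force: 0.0
```

Emit:
apply_moves --moves '[[[0,0,0],0],[[0,0,0],0],[[0,0,0],0],[[0,0,0],0],[[0,0,0],0]]' --hand 0.03

```text
time_s: 37.98
tcp_pos: [0.5162, -0.173, 0.15]
ee_rot: [[0.985, -0.17, 0.0], [-0.17, -0.985, 0.0], [0.0, -0.0, -1.0]]
wrist_force: [-0.5, 0.7, -0.3]
gripper_width: 0.707
gripper_force: 0.0
```

Emit:
apply_moves --moves '[[[0,0,0],0],[[0,0,0],0],[[0,0,0],0],[[0,0,0],0],[[0,0,0],0]]'

```text
time_s: 38.4
tcp_pos: [0.5162, -0.173, 0.1499]
ee_rot: [[0.985, -0.17, 0.0], [-0.17, -0.985, 0.0], [0.0, -0.0, -1.0]]
wrist_force: [1.6, -0.5, -0.3]
gripper_width: 0.571
gripper_force: 29.9
```

Emit:
apply_moves --moves '[[[0,0,-0.008],0],[[0,0,-0.008],0],[[0,0,-0.008],0],[[0,0,0],0],[[0,0,0],0]]'

```text
time_s: 38.82
tcp_pos: [0.5164, -0.173, 0.1748]
ee_rot: [[0.985, -0.17, 0.001], [-0.17, -0.985, 0.0], [0.001, -0.0, -1.0]]
wrist_force: [0.3, -0.7, -2.3]
gripper_width: 0.57
gripper_force: 29.9
```

Emit:
apply_moves --moves '[[[0.015,0,0],0],[[0.02,0,0],0],[[0.02,0,0],0],[[0.02,0,0],0],[[0.02,0,0],0]]'

```text
time_s: 39.23
tcp_pos: [0.6101, -0.1892, 0.1734]
ee_rot: [[0.985, -0.17, -0.001], [-0.17, -0.985, 0.0], [-0.001, -0.0, -1.0]]
wrist_force: [-0.1, -0.1, -1.0]
gripper_width: 0.568
gripper_force: 29.9
```

Emit:
apply_moves --moves '[[[0.02,0,-0.01],0],[[0.015,0,-0.01],-2.1],[[0,0,-0.01],-2.2],[[0,0,0],0],[[0,0,0],0]]'

```text
time_s: 39.65
tcp_pos: [0.644, -0.195, 0.2035]
ee_rot: [[0.995, -0.097, -0.001], [-0.097, -0.995, 0.001], [-0.001, -0.0, -1.0]]
wrist_force: [-1.1, 0.2, -1.3]
gripper_width: 0.573
gripper_force: 29.9
```

```bash
python3 - <<'E'
from h import *
go(onrail("C",.12,.203),YR)
E
```

```text
tcp [ 0.644  -0.195   0.2035] yaw -5.54 F [-1.142   0.1807 -1.3402] turn -0.09 shift [-0.1446 -0.3221  0.0005] t 39.65
```

Emit:
apply_moves --moves '[[[-0.013,-0.0293,0],0],[[-0.013,-0.0293,0],0],[[-0.013,-0.0293,0],0],[[-0.013,-0.0293,0],0],[[-0.013,-0.0293,0],0]]'

```text
time_s: 40.07
tcp_pos: [0.5915, -0.042, 0.2029]
ee_rot: [[0.995, -0.097, -0.002], [-0.097, -0.995, 0.0], [-0.002, 0.0, -1.0]]
wrist_force: [1.1, -0.1, -1.8]
gripper_width: 0.565
gripper_force: 29.9
```

Emit:
apply_moves --moves '[[[-0.013,-0.0293,0],0],[[-0.013,-0.0293,0],0],[[-0.013,-0.0293,0],0],[[-0.013,-0.0293,0],0],[[-0.013,-0.0293,0],0]]'

```text
time_s: 40.48
tcp_pos: [0.5408, 0.1098, 0.2032]
ee_rot: [[0.995, -0.097, -0.002], [-0.097, -0.995, -0.0], [-0.002, 0.001, -1.0]]
wrist_force: [0.9, 0.0, -0.9]
gripper_width: 0.568
gripper_force: 29.9
```

Emit:
apply_moves --moves '[[[-0.013,-0.0293,0],0],[[0,0,0.02],0],[[0,0,0.02],0],[[0,0,0.012],0],[[-0.025,0,0],0]]'

```text
time_s: 40.9
tcp_pos: [0.5075, 0.1411, 0.148]
ee_rot: [[0.995, -0.098, -0.005], [-0.098, -0.995, -0.003], [-0.004, 0.003, -1.0]]
wrist_force: [0.3, -0.1, -1.4]
gripper_width: 0.567
gripper_force: 29.9
```

Emit:
apply_moves --moves '[[[-0.025,0,0],0],[[0,0,0],0],[[0,0,0],0],[[0,0,0],0],[[0,0,0],0]]'

```text
time_s: 41.32
tcp_pos: [0.4834, 0.1441, 0.1521]
ee_rot: [[0.995, -0.096, 0.001], [-0.096, -0.995, 0.0], [0.001, -0.0, -1.0]]
wrist_force: [-0.1, 0.3, -1.4]
gripper_width: 0.568
gripper_force: 29.9
```

```bash
python3 - <<'E'
from h import *
T=onrail("C",.047,.1512);T[:2]+=.0008*np.array([.095,.9955]);go(T,YR)
E
```

```text
tcp [0.4834 0.1441 0.1521] yaw -5.5 F [-0.1041  0.34   -1.3886] turn -0.05 shift [-0.0255 -0.0006  0.0009] t 41.3167
```

Emit:
apply_moves --moves '[[[-0.0255,-0.0006,0.0009],0],[[0,0,0],0],[[0,0,0],0],[[0,0,0],0],[[0,0,0],0]]'

```text
time_s: 41.73
tcp_pos: [0.4585, 0.1473, 0.1512]
ee_rot: [[0.995, -0.096, 0.001], [-0.096, -0.995, 0.0], [0.001, -0.0, -1.0]]
wrist_force: [1.3, -0.0, -1.9]
gripper_width: 0.566
gripper_force: 29.9
```

```bash
python3 - <<'E'
from h import *
T=onrail("C",.047,.1512);T[:2]+=.0008*np.array([.095,.9955]);go(T,YR)
c=imaging.capture("wrist");g=cv2.cvtColor(c["frame"],cv2.COLOR_BGR2GRAY)[286:314,228:288]
for row in g[::2,::1]: print("".join(" .:-=+*#%@"[min(9,int(v)//18)] for v in row))
E
```

```text
tcp [0.4585 0.1473 0.1512] yaw -5.5 F [ 1.2937 -0.0319 -1.9224] turn -0.05 shift [-0.0004  0.0002 -0.    ] t 41.7333
============================================================
+======++===============================================+=++
+++++++++++++++*##%%%%%%%%%%%%%%%%%*++++++++***++++++*++++++
++++++++++**######%%%%%%%%%%%%%%%%%###*+++++++++++++++++++++
++++++*################%%%%%%%%%%%%######**+++++++++++++++++
++++++*#######*+==----------------=+*########*++++++++++++++
++++++*####****************************######*++++++++++++++
+++++++***********************************###*++++++++++++++
++++++***************************************+++++++++++++++
+++++****************************************+++++++++++++++
++++++++************************************++++++++++++++++
++++++++++**************+++++++++********+++++++++++++++++++
+++++++++++++******+++++++++++++++++++++++++++++++++++++++++
+++++++++++++##**++++++++++++--=++++++++++++++++++++++++++++
```

```bash
python3 - <<'E'
from h import *
c=imaging.capture("wrist");np.save("pics/w10.npy",c,allow_pickle=True)
cv2.imwrite("pics/w10.png",cv2.resize(c["frame"][165:325,165:345],None,fx=3.75,fy=3.75,interpolation=cv2.INTER_NEAREST))
E
```

```text
(no output)
```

View pics/w10.png

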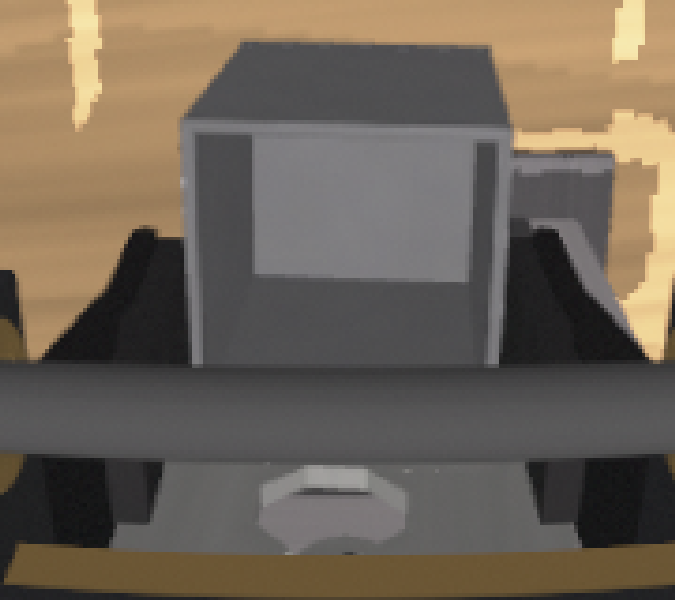

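Emit:
apply_moves --moves '[[[0,0.002,0],0],[[-0.004,0,0],0],[[-0.004,0,0],0],[[-0.003,0,0],0],[[0,0,0],0]]'

```text
time_s: 42.25
tcp_pos: [0.4457, 0.1461, 0.1511]
ee_rot: [[0.995, -0.095, -0.0], [-0.095, -0.995, -0.0], [-0.0, 0.0, -1.0]]
wrist_force: [-0.3, -0.1, -1.2]
gripper_width: 0.569
gripper_force: 29.9
```

Emit:
apply_moves --moves '[[[-0.002,0,0],0],[[-0.002,0,0],0],[[-0.0015,0,0],0],[[0,0,0],0],[[0,0,0],0]]'

```text
time_s: 42.67
tcp_pos: [0.441, 0.1468, 0.1511]
ee_rot: [[0.995, -0.095, 0.0], [-0.095, -0.995, 0.0], [0.0, -0.0, -1.0]]
wrist_force: [-0.3, 0.1, -1.9]
gripper_width: 0.563
gripper_force: 29.9
```

Emit:
apply_moves --moves '[[[0,0.0003,0.005],0],[[0,0.0003,0.005],0],[[0,0,0],0],[[0,0,0],0]]'

```text
time_s: 43.0
tcp_pos: [0.4407, 0.1459, 0.1405]
ee_rot: [[0.995, -0.096, -0.001], [-0.096, -0.995, -0.001], [-0.001, 0.001, -1.0]]
wrist_force: [0.2, 0.2, -1.4]
gripper_width: 0.571
gripper_force: 29.9
```

Emit:
apply_moves --moves '[[[0,0.0003,0.004],0],[[0,0.0003,0.003],0],[[0,0,0],0],[[0,0,0],0]]'

```text
time_s: 43.33
tcp_pos: [0.4408, 0.1454, 0.1338]
ee_rot: [[0.995, -0.095, -0.001], [-0.095, -0.995, -0.0], [-0.0, 0.0, -1.0]]
wrist_force: [-0.2, -0.2, -1.5]
gripper_width: 0.566
gripper_force: 29.9
```

Emit:
apply_moves --moves '[[[0,0,0.0015],0],[[0,0,0.001],0],[[0,0,0],0],[[0,0,0],0]]'

```text
time_s: 43.67
tcp_pos: [0.4409, 0.1455, 0.1315]
ee_rot: [[0.995, -0.095, -0.0], [-0.095, -0.995, -0.0], [-0.0, 0.0, -1.0]]
wrist_force: [0.2, 0.0, -1.0]
gripper_width: 0.569
gripper_force: 29.9
```

Emit:
apply_moves --moves '[[[0,0,0],0],[[0,0,0],0],[[0,0,0],0],[[0,0,0],0],[[0,0,0],0]]' --hand 0.08

```text
time_s: 44.08
tcp_pos: [0.441, 0.1456, 0.1317]
ee_rot: [[0.995, -0.095, 0.0], [-0.095, -0.995, 0.0], [0.0, -0.0, -1.0]]
wrist_force: [1.1, 0.3, -0.5]
gripper_width: 0.86
gripper_force: 0.0
```

Emit:
apply_moves --moves '[[[0,0,0],0],[[0,0,-0.01],0],[[0,0,-0.02],0],[[0,0,0],0],[[0,0,0],0]]'

```text
time_s: 44.5
tcp_pos: [0.4414, 0.146, 0.1624]
ee_rot: [[0.995, -0.095, 0.002], [-0.095, -0.995, 0.002], [0.002, -0.002, -1.0]]
wrist_force: [0.9, 0.1, -0.2]
gripper_width: 0.915
gripper_force: 0.0
```

Emit:
apply_moves --moves '[[[0,0,0],0],[[0,0,0],0],[[0,0,0],0],[[0,0,0],0],[[0,0,0],0]]' --hand 0.036

```text
time_s: 44.92
tcp_pos: [0.4407, 0.1454, 0.1611]
ee_rot: [[0.995, -0.095, -0.001], [-0.095, -0.995, -0.001], [-0.001, 0.001, -1.0]]
wrist_force: [0.5, 0.9, -0.2]
gripper_width: 0.624
gripper_force: 0.0
```

Emit:
apply_moves --moves '[[[0,0,0.01],0],[[0,0,0.005],0],[[0,0,0.003],0],[[0,0,0],0],[[0,0,0],0]]'

```text
time_s: 45.33
tcp_pos: [0.4409, 0.1455, 0.1435]
ee_rot: [[0.995, -0.095, -0.0], [-0.095, -0.995, -0.0], [-0.0, 0.0, -1.0]]
wrist_force: [0.6, -0.5, -0.7]
gripper_width: 0.419
gripper_force: 0.0
```

Emit:
apply_moves --moves '[[[0,0,0.001],0],[[0,0,0.001],0],[[0,0,0.001],0],[[0,0,0],0],[[0,0,0],0]]'

```text
time_s: 45.75
tcp_pos: [0.4409, 0.1455, 0.1406]
ee_rot: [[0.995, -0.095, 0.0], [-0.095, -0.995, 0.0], [0.0, -0.0, -1.0]]
wrist_force: [0.8, -0.2, 0.0]
gripper_width: 0.416
gripper_force: 0.0
```

Emit:
apply_moves --moves '[[[0,0,0.001],0],[[0,0,0.001],0],[[0,0,0],0],[[0,0,0],0]]'

```text
time_s: 46.08
tcp_pos: [0.441, 0.1457, 0.1386]
ee_rot: [[0.995, -0.095, 0.0], [-0.095, -0.995, 0.0], [0.0, -0.0, -1.0]]
wrist_force: [1.1, 0.9, 0.2]
gripper_width: 0.413
gripper_force: 0.4
```

Emit:
apply_moves --moves '[[[0,0,0.001],0],[[0,0,0.001],0],[[0,0,0],0],[[0,0,0],0]]'

```text
time_s: 46.42
tcp_pos: [0.4416, 0.1465, 0.1374]
ee_rot: [[0.995, -0.095, 0.002], [-0.095, -0.995, 0.002], [0.002, -0.002, -1.0]]
wrist_force: [-1.9, 3.1, 3.9]
gripper_width: 0.415
gripper_force: 2.4
```

Emit:
apply_moves --moves '[[[0,0,-0.02],0],[[0,0,-0.03],0],[[0.02,0,-0.03],0],[[0.04,0,0],0],[[0.04,0.005,0],0]]' --hand 0.05

```text
time_s: 46.83
tcp_pos: [0.5417, 0.1319, 0.2194]
ee_rot: [[0.996, -0.093, 0.005], [-0.093, -0.996, 0.003], [0.005, -0.003, -1.0]]
wrist_force: [0.0, 0.7, -0.6]
gripper_width: 0.572
gripper_force: 0.0
```

Emit:
apply_moves --moves '[[[0.04,0.01,0],0],[[0,0,0],0],[[0,0,0],0],[[0,0,0],0],[[0,0,0],0]]'

```text
time_s: 47.25
tcp_pos: [0.5778, 0.1172, 0.2164]
ee_rot: [[0.995, -0.095, -0.001], [-0.095, -0.995, -0.0], [-0.001, 0.0, -1.0]]
wrist_force: [0.3, 1.1, -0.3]
gripper_width: 0.574
gripper_force: 0.0
```

```bash
python3 - <<'E'
from h import *
s=r.sense();print(s["tcp_pos"])
for cam in("wrist","top","scene"):
    c=imaging.capture(cam);f=wat if cam=="wrist" else at
    for t,z in(("probe1",0),("pot1_seat",.18),("pot1",.076),("ibox_seat",.2)):
        for d in models.place_of(c,t)[:6]:
            u,v=px(d["at"]);print(cam,t,round(d["confidence"],2),round(u),round(v),f(c,u,v,z))
E
```

```text
[0.5778 0.1172 0.2164]
wrist probe1 0.95 401 134 [ 0.6097 -0.0853  0.    ]
wrist probe1 0.92 245 150 [0.6035 0.1287 0.    ]
wrist pot1 0.79 247 312 [0.4107 0.1441 0.076 ]
wrist pot1 0.51 80 302 [0.426  0.3889 0.076 ]
top probe1 0.58 261 179 [ 0.6015 -0.0967  0.    ]
top probe1 0.42 137 230 [0.443  0.3135 0.    ]
top pot1_seat 0.54 134 231 [0.4338 0.2776 0.18  ]
top pot1 0.93 318 255 [ 0.3504 -0.2637  0.076 ]
top pot1 0.76 337 278 [ 0.2806 -0.3199  0.076 ]
top pot1 0.74 143 235 [0.4255 0.2763 0.076 ]
top pot1 0.59 184 239 [0.4084 0.1498 0.076 ]
top pot1 0.57 391 161 [ 0.6404 -0.5069  0.076 ]
top ibox_seat 0.66 328 213 [ 0.4724 -0.2763  0.2   ]
scene probe1 0.56 229 224 [ 0.6165 -0.0994  0.    ]
scene probe1 0.45 266 273 [0.6028 0.1283 0.    ]
scene pot1_seat 0.66 353 248 [0.4221 0.2738 0.18  ]
scene pot1 0.91 371 304 [0.4356 0.3873 0.076 ]
scene pot1 0.81 346 268 [0.4228 0.2691 0.076 ]
scene pot1 0.78 324 238 [0.4131 0.1524 0.076 ]
scene pot1 0.77 176 155 [ 0.6659 -0.4418  0.076 ]
scene ibox_seat 0.84 238 137 [ 0.4813 -0.2757  0.2   ]
```

```bash
python3 - <<'E'
from h import *
go([.603,.1285,.05],YR)
E
```

```text
tcp [0.5788 0.1172 0.2165] yaw -5.48 F [ 0.0893 -0.6247  0.7383] turn -0.03 shift [ 0.023  -0.0135  0.1665] t 48.0
```

Emit:
apply_moves --moves '[[[0.023,-0.0135,0.01],0],[[0,0,0.035],0],[[0,0,0.035],0],[[0,0,0.02],0],[[0,0,0],0]]'

```text
time_s: 48.42
tcp_pos: [0.5995, 0.1272, 0.1109]
ee_rot: [[0.995, -0.097, -0.011], [-0.097, -0.995, -0.004], [-0.01, 0.005, -1.0]]
wrist_force: [0.0, 0.2, -1.2]
gripper_width: 0.576
gripper_force: 0.0
```

Emit:
apply_moves --moves '[[[0,0,0.02],0],[[0,0,0],0],[[0,0,0],0],[[0,0,0],0]]'

```text
time_s: 48.75
tcp_pos: [0.6041, 0.1288, 0.0984]
ee_rot: [[0.995, -0.095, 0.003], [-0.095, -0.995, 0.001], [0.003, -0.001, -1.0]]
wrist_force: [0.1, 0.8, 0.2]
gripper_width: 0.575
gripper_force: 0.0
```

```bash
python3 - <<'E'
from h import *
go([.603,.1285,.05],YR)
c=imaging.capture("wrist");
for d in models.place_of(c,"probe1"):
    u,v=px(d["at"]);print(round(d["confidence"],2),u,v,wat(c,u,v,0))
for d in models.cut_out(c,"probe1"):
    m=np.argwhere(d["region"]);print(d["confidence"],m.min(0),m.max(0),m.mean(0))
s=r.sense();t=s["tcp_pos"];R=np.array(s["ee_rot"])
print("tcp-foot & stem top under tcp project to",wproj(c,[np.r_[t[:2],0],np.r_[t[:2],.06]]))
E
```

```text
tcp [0.6041 0.1288 0.0984] yaw -5.45 F [0.0534 0.8308 0.1793] turn 0.0 shift [-0.001   0.0004  0.0484] t 48.75
0.62 457.216 167.808 [ 0.6133 -0.0845  0.    ]
0.57 255.5904 191.88479999999998 [0.6064 0.1286 0.    ]
0.94 [178 238] [222 273] [198.7551 255.5167]
0.79 [155 448] [188 498] [173.2167 469.2303]
tcp-foot & stem top under tcp project to [[255.6448 194.6203]
 [255.2269 218.0401]]
```

Emit:
apply_moves --moves '[[[0.001,0,0.02],0],[[0,0,0.02],0],[[0,0,0.008],0],[[0,0,0],0],[[0,0,0],0]]'

```text
time_s: 49.32
tcp_pos: [0.6044, 0.1284, 0.049]
ee_rot: [[0.995, -0.095, 0.0], [-0.095, -0.995, -0.0], [0.0, 0.0, -1.0]]
wrist_force: [0.8, -0.1, 0.3]
gripper_width: 0.575
gripper_force: 0.0
```

Emit:
apply_moves --moves '[[[0,0,0],0],[[0,0,0],0],[[0,0,0],0],[[0,0,0],0],[[0,0,0],0]]' --hand 0.0

```text
time_s: 49.73
tcp_pos: [0.6042, 0.1285, 0.0491]
ee_rot: [[0.995, -0.095, 0.001], [-0.095, -0.995, 0.0], [0.001, -0.0, -1.0]]
wrist_force: [0.0, -0.7, 0.5]
gripper_width: 0.282
gripper_force: 0.0
```

Emit:
apply_moves --moves '[[[0,0,0],0],[[0,0,0],0],[[0,0,0],0],[[0,0,0],0],[[0,0,0],0]]'

```text
time_s: 50.15
tcp_pos: [0.604, 0.1284, 0.0485]
ee_rot: [[0.995, -0.095, -0.0], [-0.095, -0.995, -0.0], [-0.0, 0.0, -1.0]]
wrist_force: [0.2, 0.4, -0.9]
gripper_width: 0.093
gripper_force: 30.0
```

Emit:
apply_moves --moves '[[[0,0,-0.02],0],[[0,0,-0.035],0],[[0,0,-0.04],0],[[0,0,-0.04],0],[[0,0,-0.03],0]]'

```text
time_s: 50.57
tcp_pos: [0.6047, 0.1285, 0.2173]
ee_rot: [[0.995, -0.095, 0.004], [-0.095, -0.995, 0.001], [0.004, -0.001, -1.0]]
wrist_force: [1.3, 1.5, -0.3]
gripper_width: 0.089
gripper_force: 30.0
```

Emit:
apply_moves --moves '[[[0,0,0],0],[[0,0,0],0],[[0,0,0],0]]'

```text
time_s: 50.82
tcp_pos: [0.6031, 0.1282, 0.2126]
ee_rot: [[0.995, -0.096, -0.002], [-0.096, -0.995, -0.0], [-0.002, 0.0, -1.0]]
wrist_force: [-0.2, -0.3, -1.3]
gripper_width: 0.099
gripper_force: 30.0
```

```bash
python3 - <<'E'
from h import *
T=onrail("C",.032,.138);T[:2]+=.0008*np.array([.095,.9955]);go(T,YR)
E
```

```text
tcp [0.6031 0.1282 0.2126] yaw -5.5 F [-0.2474 -0.3405 -1.284 ] turn -0.05 shift [-0.1612 -0.0051  0.0746] t 50.8167
```

Emit:
apply_moves --moves '[[[-0.03,-0.001,0],0],[[-0.03,-0.001,0],0],[[-0.03,-0.001,0],0],[[-0.03,-0.001,0],0],[[-0.03,-0.001,0],0]]'

```text
time_s: 51.23
tcp_pos: [0.4527, 0.1469, 0.2112]
ee_rot: [[0.995, -0.096, -0.004], [-0.096, -0.995, -0.003], [-0.004, 0.003, -1.0]]
wrist_force: [0.2, 0.9, -0.4]
gripper_width: 0.086
gripper_force: 30.0
```

Emit:
apply_moves --moves '[[[-0.011,0,0],0],[[0,0,0],0],[[0,0,0],0],[[0,0,0],0],[[0,0,0],0]]'

```text
time_s: 51.65
tcp_pos: [0.4451, 0.1487, 0.213]
ee_rot: [[0.995, -0.096, -0.001], [-0.096, -0.995, -0.001], [-0.001, 0.001, -1.0]]
wrist_force: [0.1, 0.2, -0.4]
gripper_width: 0.089
gripper_force: 30.0
```

```bash
python3 - <<'E'
from h import *
T=onrail("C",.032,.138);T[:2]+=.0008*np.array([.095,.9955]);go(T,YR)
c=imaging.capture("wrist");s=r.sense();t=s["tcp_pos"]
for d in models.cut_out(c,"pot1"):
    m=np.argwhere(d["region"]);print(round(d["confidence"],2),m.min(0),m.max(0),m.mean(0))
for d in models.cut_out(c,"probe1"):
    m=np.argwhere(d["region"]);print("probe",round(d["confidence"],2),m.min(0),m.max(0),m.mean(0))
g=cv2.cvtColor(c["frame"],cv2.COLOR_BGR2GRAY)[170:270:4,196:316:2]
for row in g: print("".join(" .:-=+*#%@"[min(9,int(v)//22)] for v in row))
E
```

```text
tcp [0.4451 0.1487 0.213 ] yaw -5.52 F [ 0.0628  0.1534 -0.4489] turn -0.07 shift [-0.002   0.0004  0.075 ] t 51.65
0.84 [188 478] [244 511] [216.1476 498.1491]
0.77 [168   0] [250  91] [203.1664  48.4321]
0.59 [165  69] [257 181] [210.0414 132.7978]
0.58 [162 217] [261 298] [195.7768 258.2828]
0.38 [244 503] [250 511] [247.08 507.18]
probe 0.89 [193 234] [254 278] [218.5635 255.8089]
probe 0.83 [ 25 407] [ 49 442] [ 36.6497 421.8849]
@@@@%************---------------------------=**********###**
@@@@%**********+===========+++++++++++*+++++++**************
****************+---++++++++++++++++++++++--++*********##%@@
***************++---++++++++++++++++++++++--+=---------+*+*+
***************++---++++++++++++++++++++++--+=--------------
***+*++++++++++++---++++++++++++++++++++++--+=--------------
++++++++++******+---=+++++++++++++++++++++--+=--------------
****************+---=+++++++++++++++++++++--*++++:::=+++++--
****************+----++++*#%@@@@@%#*++++++--*+++++:::++++++=
****************+=--=++%%%%%@%@@%@@%%%++++--++++++=:::++++++
****************++--+%@%%%%%%@%@@@@%%%%%+=--+++++++
[... 163 characters left out ...]
+++@%@@%%%#--+=====++++::::++
************+====+-%=-=%%%%+++++++%@%@*-==--+=====++++=::::+
************=====+=:.......=++++++........++++=====*******##
+++++++++++========........=++++++........-=========++++++++
................:=-........+++++++.........=::..............
.................-.. ......+#%%%%*.........-................
..................... .....%%%%%%%-...... ..................
...........................%%%%%%%:...... ..................
................=-:........-%%%%%#.........---..............
...............-=--........-======.........-==..............
...............-+=-........:------........:-=+..............
::::::::::::::.=+--:-:--:-::----::-::-::-:--=+::::::::::::::
```

Emit:
apply_moves --moves '[[[-0.002,0.0004,0.015],0],[[0,0,0.02],0],[[0,0,0.02],0],[[0,0,0.012],0],[[0,0,0.008],0]]'

```text
time_s: 52.22
tcp_pos: [0.4418, 0.1479, 0.1369]
ee_rot: [[0.995, -0.096, -0.002], [-0.096, -0.995, -0.002], [-0.002, 0.002, -1.0]]
wrist_force: [0.2, -0.8, -0.0]
gripper_width: 0.09
gripper_force: 30.0
```

Emit:
apply_moves --moves '[[[0,0,0],0],[[0,0,0],0],[[0,0,0.003],0],[[0,0,0],0],[[0,0,0],0]]'

```text
time_s: 52.63
tcp_pos: [0.4425, 0.1487, 0.1361]
ee_rot: [[0.995, -0.095, 0.001], [-0.095, -0.995, 0.001], [0.001, -0.001, -1.0]]
wrist_force: [-0.6, -0.5, -0.3]
gripper_width: 0.093
gripper_force: 30.0
```

Emit:
apply_moves --moves '[[[0,0,0.002],0],[[0,0,0.001],0],[[0,0,0],0],[[0,0,0],0]]'

```text
time_s: 52.97
tcp_pos: [0.4421, 0.1485, 0.1326]
ee_rot: [[0.995, -0.095, 0.0], [-0.095, -0.995, -0.0], [0.0, 0.0, -1.0]]
wrist_force: [-1.0, -0.8, -0.3]
gripper_width: 0.093
gripper_force: 30.0
```

Emit:
apply_moves --moves '[[[0,0,0],0],[[0,0,0],0],[[0,0,0],0],[[0,0,0],0],[[0,0,0],0]]' --hand 0.016

```text
time_s: 53.38
tcp_pos: [0.4422, 0.1485, 0.1326]
ee_rot: [[0.995, -0.095, 0.0], [-0.095, -0.995, 0.0], [0.0, -0.0, -1.0]]
wrist_force: [0.2, -0.3, 0.0]
gripper_width: 0.182
gripper_force: 0.0
```

Emit:
apply_moves --moves '[[[0,0,-0.006],0],[[0,0,-0.015],0],[[0,0,-0.03],0],[[0,0,-0.03],0],[[0,0,0],0]]'

```text
time_s: 53.8
tcp_pos: [0.4457, 0.1502, 0.2201]
ee_rot: [[0.996, -0.094, 0.012], [-0.094, -0.996, 0.006], [0.011, -0.007, -1.0]]
wrist_force: [1.5, 0.5, 0.7]
gripper_width: 0.185
gripper_force: 0.0
```

```bash
python3 - <<'E'
from h import *
s=r.sense()
for cam in("wrist","scene"):
    c=imaging.capture(cam);f=wat if cam=="wrist" else at
    for z in(0,.08):
      for d in models.place_of(c,"probe1")[:4]:
        u,v=px(d["at"]);print(cam,z,round(d["confidence"],2),round(u),round(v),f(c,u,v,z))
    if cam=="wrist":
      g=cv2.cvtColor(c["frame"],cv2.COLOR_BGR2GRAY)[170:270:4,196:316:2]
      for row in g: print("".join(" .:-=+*#%@"[min(9,int(v)//22)] for v in row))
go([.6155,-.099,.049],YR)
E
```

```text
wrist 0 0.89 259 188 [0.4202 0.1498 0.    ]
wrist 0 0.83 412 41 [ 0.6124 -0.0814 -0.    ]
wrist 0.08 0.89 259 188 [0.441 0.148 0.08 ]
wrist 0.08 0.83 412 41 [ 0.593  -0.0348  0.08  ]
**@@@@%************--------------------------+**************
*#@@@@%**********======++++++++++++++++++++++++*************
**#@@************+=---+++++#@@@@@@@%+++++++--++************#
******************+---+++%@@@@@@@@@@@@+++++--+-----------===
*****************++---++%@@@@@%#%@@@@@@++++--+=----=+-----=+
************++++*++---++@%@@@=++++@@@@@#+++--+=-------------
++++++++++++++***++---++@@%@@+++++@@@@@*+++--+--------------
******************+---+++@@@%@@@@%@@@@#++++--+=+++:::+++++=-
******************+---++++#@#%@%@@@@%*+++++--+=+++=:::+++++=
******************+---+++++++*#%#**++++++++--+=++++-::-+++++
******************+:--+=+==++==============--+=+++++-::-++++
****************==+--------------------------+===++++:::-+++
***************+==+--------------------------+====+++=:::=++
***************===+=-------------------------+=====+++=:::=+
**************==-.:-----------------------...+=====++++-:::-
++
[... 203 characters left out ...]
..==++==--:===+-.........-==..........
...........-- ..........===+========+...........-=..........
........................===+**####**+........ ..............
.........=--............=======+++===............--=........
.........==-:... .......=============:...........--=-.......
........:+--:...........+++++**++++++=...........--=+.......
:::::::.=+--------------::-:-:------:-----:--------=+..:::::
scene 0 0.5 315 241 [0.404  0.1053 0.    ]
scene 0 0.4 231 224 [ 0.6106 -0.096   0.    ]
scene 0.08 0.5 315 241 [0.4443 0.1493 0.08  ]
scene 0.08 0.4 231 224 [ 0.6346 -0.0361  0.08  ]
tcp [0.4415 0.1481 0.2125] yaw -5.48 F [-0.7602  0.1242 -0.8539] turn -0.03 shift [0.1967 0.2294 0.1635] t 54.1
```

Emit:
apply_moves --moves '[[[0.022,0.0255,0],0],[[0.022,0.0255,0],0],[[0.022,0.0255,0],0],[[0.022,0.0255,0],0],[[0.022,0.0255,0],0]]' --hand 0.06

```text
time_s: 54.52
tcp_pos: [0.5398, 0.0097, 0.2124]
ee_rot: [[0.995, -0.095, -0.002], [-0.095, -0.995, -0.001], [-0.002, 0.001, -1.0]]
wrist_force: [1.2, 0.4, 0.0]
gripper_width: 0.479
gripper_force: 0.0
```

Emit:
apply_moves --moves '[[[0.022,0.0255,0.01],0],[[0.022,0.0255,0.02],0],[[0.022,0.0255,0.03],0],[[0.021,0.0255,0.03],0],[[0,0,0.02],0]]'

```text
time_s: 54.93
tcp_pos: [0.6144, -0.0988, 0.1033]
ee_rot: [[0.995, -0.1, -0.004], [-0.1, -0.995, -0.001], [-0.004, 0.001, -1.0]]
wrist_force: [0.1, 1.0, -0.4]
gripper_width: 0.681
gripper_force: 0.0
```

Emit:
apply_moves --moves '[[[0,0,0],0],[[0,0,0],0],[[0,0,0],0],[[0,0,0],0]]'

```text
time_s: 55.27
tcp_pos: [0.6146, -0.094, 0.1099]
ee_rot: [[0.996, -0.094, 0.003], [-0.094, -0.996, -0.0], [0.003, -0.0, -1.0]]
wrist_force: [0.1, 0.4, 0.2]
gripper_width: 0.688
gripper_force: 0.0
```

```bash
python3 - <<'E'
from h import *
c=imaging.capture("wrist")
for d in models.place_of(c,"probe1"):
    u,v=px(d["at"]);p=wat(c,u,v,0);print(round(d["confidence"],2),u,v,p);go([p[0]-.002,p[1],.049],YR)
for d in models.cut_out(c,"probe1"):
    m=np.argwhere(d["region"]);print(d["confidence"],m.min(0),m.max(0),m.mean(0))
E
```

```text
0.71 247.296 194.304 [ 0.6121 -0.0858  0.    ]
tcp [ 0.6144 -0.094   0.1099] yaw -5.39 F [ 0.7762  0.6165 -0.1225] turn 0.06 shift [-0.0051 -0.0077  0.0609] t 55.3667
0.65 [180 232] [222 266] [199.5303 249.1403]
```

Emit:
apply_moves --moves '[[[-0.0035,-0.0067,0.01],0],[[0,0,0.015],0],[[0,0,0.015],0],[[0,0,0],0],[[0,0,0],0]]'

```text
time_s: 55.83
tcp_pos: [0.6106, -0.0876, 0.0681]
ee_rot: [[0.996, -0.095, -0.001], [-0.095, -0.996, -0.0], [-0.0, 0.0, -1.0]]
wrist_force: [-0.3, 0.4, -0.1]
gripper_width: 0.691
gripper_force: 0.0
```

```bash
python3 - <<'E'
from h import *
c=imaging.capture("wrist");s=r.sense();t=s["tcp_pos"]
for d in models.cut_out(c,"probe1")[:1]:
    m=np.argwhere(d["region"]);print(d["confidence"],m.min(0),m.max(0),m.mean(0))
print(t,wproj(c,[np.r_[t[:2],0],np.r_[t[:2],.02],np.r_[t[:2],.06]]))
E
```

```text
0.83 [185 235] [240 276] [210.6229 255.6625]
[ 0.6114 -0.0876  0.0689] [[255.3047 203.5848]
 [255.1765 211.9288]
 [254.8449 233.6701]]
```

Centred. Lower and grip.

Emit:
apply_moves --moves '[[[0,0,0.01],0],[[0,0,0.01],0],[[0,0,0],0],[[0,0,0],0],[[0,0,0],0]]'

```text
time_s: 56.35
tcp_pos: [0.6108, -0.0879, 0.0476]
ee_rot: [[0.995, -0.095, -0.0], [-0.095, -0.995, -0.0], [-0.0, 0.0, -1.0]]
wrist_force: [-0.3, -1.1, 1.0]
gripper_width: 0.685
gripper_force: 0.0
```

Emit:
apply_moves --moves '[[[0,0,0],0],[[0,0,0],0],[[0,0,0],0],[[0,0,0],0],[[0,0,0],0]]' --hand 0.0

```text
time_s: 56.77
tcp_pos: [0.6109, -0.0878, 0.048]
ee_rot: [[0.995, -0.095, 0.0], [-0.095, -0.995, 0.0], [0.0, -0.0, -1.0]]
wrist_force: [0.5, -1.0, 0.8]
gripper_width: 0.397
gripper_force: 0.0
```

Emit:
apply_moves --moves '[[[0,0,0],0],[[0,0,0],0],[[0,0,0],0],[[0,0,0],0],[[0,0,0],0]]'

```text
time_s: 57.18
tcp_pos: [0.6108, -0.0878, 0.0478]
ee_rot: [[0.995, -0.095, -0.0], [-0.095, -0.995, 0.0], [-0.0, -0.0, -1.0]]
wrist_force: [0.3, -0.0, -0.4]
gripper_width: 0.086
gripper_force: 30.0
```

Emit:
apply_moves --moves '[[[0,0,-0.02],0],[[0,0,-0.035],0],[[0,0,-0.04],0],[[0,0,-0.04],0],[[0,0,-0.03],0]]'

```text
time_s: 57.6
tcp_pos: [0.6116, -0.088, 0.2166]
ee_rot: [[0.995, -0.095, 0.004], [-0.095, -0.995, -0.0], [0.004, 0.0, -1.0]]
wrist_force: [0.9, -0.0, -0.6]
gripper_width: 0.095
gripper_force: 30.0
```

Emit:
apply_moves --moves '[[[0,0,0],0],[[0,0,0],0],[[0,0,0],0]]'

```text
time_s: 57.85
tcp_pos: [0.61, -0.0876, 0.2119]
ee_rot: [[0.995, -0.096, -0.002], [-0.096, -0.995, 0.001], [-0.002, -0.0, -1.0]]
wrist_force: [-0.1, 0.0, -0.9]
gripper_width: 0.093
gripper_force: 30.0
```

```bash
python3 - <<'E'
from h import *
T=onrail("B",.031,.138);T[:2]+=.0008*np.array([.095,.9955]);go(T,YR)
E
```

```text
tcp [ 0.61   -0.0876  0.2119] yaw -5.49 F [-0.0779  0.0112 -0.9279] turn -0.04 shift [-0.1889 -0.3372  0.0739] t 57.85
```

Emit:
apply_moves --moves '[[[-0.0157,-0.0281,0],0],[[-0.0157,-0.0281,0],0],[[-0.0157,-0.0281,0],0],[[-0.0157,-0.0281,0],0],[[-0.0157,-0.0281,0],0]]'

```text
time_s: 58.27
tcp_pos: [0.5442, 0.0603, 0.2105]
ee_rot: [[0.995, -0.096, -0.004], [-0.096, -0.995, -0.001], [-0.004, 0.002, -1.0]]
wrist_force: [0.3, 0.8, -0.5]
gripper_width: 0.093
gripper_force: 30.0
```

Emit:
apply_moves --moves '[[[-0.0157,-0.0281,0],0],[[-0.0157,-0.0281,0],0],[[-0.0157,-0.0281,0],0],[[-0.0157,-0.0281,0],0],[[-0.0157,-0.0281,0],0]]'

```text
time_s: 58.68
tcp_pos: [0.4795, 0.2075, 0.2107]
ee_rot: [[0.995, -0.096, -0.004], [-0.096, -0.995, -0.003], [-0.003, 0.003, -1.0]]
wrist_force: [0.6, 0.3, -0.1]
gripper_width: 0.096
gripper_force: 30.0
```

Emit:
apply_moves --moves '[[[-0.0157,-0.0281,0],0],[[-0.0157,-0.0281,0],0],[[0,0,0],0],[[0,0,0],0],[[0,0,0],0]]'

```text
time_s: 59.1
tcp_pos: [0.4548, 0.2652, 0.2113]
ee_rot: [[0.995, -0.095, -0.003], [-0.095, -0.995, -0.003], [-0.002, 0.003, -1.0]]
wrist_force: [-0.5, -0.4, -0.2]
gripper_width: 0.091
gripper_force: 30.0
```

Emit:
apply_moves --moves '[[[0,0,0],0],[[0,0,0],0]]'

```text
time_s: 59.27
tcp_pos: [0.4556, 0.2647, 0.2122]
ee_rot: [[0.995, -0.097, -0.001], [-0.097, -0.995, -0.001], [-0.001, 0.001, -1.0]]
wrist_force: [0.6, -0.1, -0.5]
gripper_width: 0.09
gripper_force: 30.0
```

```bash
python3 - <<'E'
from h import *
T=onrail("B",.031,.1325);T[:2]+=.0008*np.array([.095,.9955]);go(T,YR)
c=imaging.capture("wrist")
g=cv2.cvtColor(c["frame"],cv2.COLOR_BGR2GRAY)[170:270:4,196:316:2]
for row in g: print("".join(" .:-=+*#%@"[min(9,int(v)//22)] for v in row))
E
```

```text
tcp [0.4556 0.2647 0.2122] yaw -5.57 F [ 0.619  -0.0786 -0.4736] turn -0.12 shift [-0.0018 -0.0011  0.0797] t 59.2667
*@@@@**********#=---------------------------****************
#@@@@###*******++++++++++++++++++++++++++++++***************
****%**********+---++++++++++++++++++++++---+**********#@@@%
******%*@@@@@##+---++++++++++++++++++++++---+******#@%#%%%*@
##############*+=--++++++++++++++++++++++---+***************
***************+=--++++++++++++++++++++++---+*+*++++++++++++
****************+--++++++++++++++++++++++---++++++++********
************+*+++--++++++++++++++++++++++---+***************
+***+**********++--++++++*##%@@@%##*+++++---+***************
***************++--++++%@%%@%@@%%%%%@%+++--=+***************
***************++--=+%@%%%@%@%%%%%%%%%@%+--=+***************
*************+=-+--=%@%%@@%@%%%%%%@%%@@@%--=+==**********+**
*************==-+--%@%%@@%@#+++++%%%@%@@%%-=+==#@@@@@@@@@@@@
************====+--%%%@%%@%+++++++%@%@%%%%-+====%@@@@@@@@@@@
***********+===-+--%=-=%%%%+++++++@@@%*-=+-++====@@@@@@@@@@@
**********+=====+==:.......=++++++........=+=====*@@@@@@@@@@
++++++++++=========........=++++++........-=======++++++++++
...............::=-........+++++++...... ..=::..............
.................-.. ......+#%%%%+:.... .. -................
................... .......%%%%%%%-.....   .................
................... .......%%%%%%%-.........................
................=-: .......+%%%%%#.........-=-..............
...............-=-:........-======.........-==..............
...............-+=:........-------.........-=+..............
::::::::::::::.=+-:--:-:-:::::-:--:--:::--::=+::::::::::::::
```

Emit:
apply_moves --moves '[[[-0.0018,-0.0011,0.015],0],[[0,0,0.02],0],[[0,0,0.02],0],[[0,0,0.012],0],[[0,0,0.006],0]]'

```text
time_s: 59.73
tcp_pos: [0.4532, 0.2655, 0.1379]
ee_rot: [[0.995, -0.097, -0.003], [-0.097, -0.995, -0.002], [-0.002, 0.003, -1.0]]
wrist_force: [-0.2, -0.2, -0.9]
gripper_width: 0.088
gripper_force: 30.0
```

Emit:
apply_moves --moves '[[[0,0,0.003],0],[[0,0,0.002],0],[[0,0,0.001],0],[[0,0,0],0],[[0,0,0],0]]'

```text
time_s: 60.15
tcp_pos: [0.4541, 0.2674, 0.1345]
ee_rot: [[0.995, -0.095, 0.001], [-0.095, -0.995, 0.001], [0.001, -0.001, -1.0]]
wrist_force: [-0.4, 0.1, -1.3]
gripper_width: 0.093
gripper_force: 30.0
```

Emit:
apply_moves --moves '[[[0,0,0],0],[[0,0,0],0],[[0,0,0],0],[[0,0,0],0],[[0,0,0],0]]' --hand 0.016

```text
time_s: 60.57
tcp_pos: [0.4538, 0.2672, 0.134]
ee_rot: [[0.995, -0.095, 0.0], [-0.095, -0.995, 0.0], [0.0, -0.0, -1.0]]
wrist_force: [-0.5, -0.6, -0.7]
gripper_width: 0.178
gripper_force: 0.0
```

Emit:
apply_moves --moves '[[[0,0,-0.006],0],[[0,0,-0.015],0],[[0,0,-0.03],0],[[0,0,-0.03],0],[[0,0,0],0]]'

```text
time_s: 60.98
tcp_pos: [0.4569, 0.2693, 0.2218]
ee_rot: [[0.996, -0.094, 0.011], [-0.094, -0.996, 0.008], [0.01, -0.009, -1.0]]
wrist_force: [0.2, -0.1, 0.8]
gripper_width: 0.184
gripper_force: 0.0
```

Emit:
apply_moves --moves '[[[0.02,0,-0.03],0],[[0.03,0,-0.03],0],[[0.03,0,-0.02],0],[[0,0,0],0],[[0,0,0],0]]'

```text
time_s: 61.4
tcp_pos: [0.5341, 0.2595, 0.295]
ee_rot: [[0.995, -0.097, 0.001], [-0.097, -0.995, 0.002], [0.001, -0.002, -1.0]]
wrist_force: [0.1, -0.2, -1.0]
gripper_width: 0.187
gripper_force: 0.0
```

```bash
python3 - <<'E'
from h import *
s=r.sense();print(s["tcp_pos"],s["time_s"])
for cam in("wrist","scene"):
    c=imaging.capture(cam);f=wat if cam=="wrist" else at
    for t,z in(("probe1",.08),("pot1",.076),("pot1_seat",.18),("ibox_seat",.2),("ibox",.095),("cup",0),("tape",0)):
      for d in models.place_of(c,t)[:5]:
        u,v=px(d["at"]);print(cam,t,round(d["confidence"],2),round(u),round(v),f(c,u,v,z))
np.save("pics/w11.npy",c,allow_pickle=True)
c=imaging.capture("wrist");print([proj(c,[0,0,0]) is None])
g=cv2.cvtColor(c["frame"],cv2.COLOR_BGR2GRAY)[180:310:4,90:360:3]
for row in g: print("".join(" .:-=+*#%@"[min(9,int(v)//24)] for v in row))
E
```

```text
[0.5341 0.2595 0.295 ] 61.4
wrist probe1 0.67 255 228 [0.452  0.2693 0.08  ]
wrist probe1 0.45 345 226 [0.4417 0.1434 0.08  ]
wrist pot1 0.97 344 242 [0.414  0.1425 0.076 ]
wrist pot1 0.9 256 248 [0.4199 0.2707 0.076 ]
wrist pot1 0.85 505 225 [ 0.3966 -0.1881  0.076 ]
wrist pot1 0.74 179 249 [0.4264 0.3843 0.076 ]
wrist pot1_seat 0.67 257 282 [0.4289 0.2688 0.18  ]
wrist cup 0.7 183 47 [0.7232 0.354  0.    ]
wrist tape 0.4 343 243 [0.3728 0.1224 0.    ]
scene probe1 0.62 337 269 [0.4493 0.2594 0.08  ]
scene probe1 0.37 315 241 [0.4469 0.1478 0.08  ]
scene pot1 0.95 372 305 [0.4344 0.39   0.076 ]
scene pot1 0.91 283 155 [ 0.3184 -0.2382  0.076 ]
scene pot1 0.84 324 238 [0.4129 0.1515 0.076 ]
scene pot1 0.83 176 156 [ 0.6688 -0.4381  0.076 ]
scene pot1 0.77 349 268 [0.4165 0.2716 0.076 ]
scene pot1_seat 0.94 348 247 [0.432  0.2651 0.18  ]
scene pot1_seat 0.4 221 137 [ 0.5211 -0.3325  0.18  ]
scene ibox 0.64 241 161 [ 0.4798 -0.2678  0.095 ]
scene ibox 0.53 372 305 [0.4438 0.3947 0.095 ]
scene ibox 0.35 238 137 [ 0.4257 -0.3972  0.095 ]
scene cup 0.73 270 362 [0.7264 0.3586 0.    ]
scen
[... 2356 characters left out ...]
..............+----------------------------+...................
##+-======:..............................+----------------------------+...................
%%.@@@@#*+=..............................+-:...::::======***#::::...:-+...................
%%=@@@@@@@@..............................+-:   ...:==========....   :=+...................
#%%:@@@@@@@=.............................:=:   ...-+++++++++*=...   .=-...................
###:=====#%#................................   ...=##########=...   ......................
%%%%*%*+====.................................  ...*##########+...   ....................::
####.@@@@------------::......................  +++************+++  .:---------------------
```

```bash
python3 - <<'E'
from h import *
go([.4644,.3795,.16],YR)
E
```

```text
tcp [0.5329 0.2595 0.2943] yaw -5.47 F [ 1.0103 -0.3471  0.2338] turn -0.02 shift [-0.0795 -0.113   0.1343] t 62.25
```

Emit:
apply_moves --moves '[[[-0.02,-0.0283,0],0],[[-0.02,-0.0283,0],0],[[-0.02,-0.0283,0],0],[[-0.0195,-0.0283,0],0],[[0,0,0.03],0]]' --hand 0.036

```text
time_s: 62.67
tcp_pos: [0.465, 0.3864, 0.27]
ee_rot: [[0.996, -0.089, 0.01], [-0.09, -0.996, 0.01], [0.009, -0.011, -1.0]]
wrist_force: [1.0, 0.3, 1.0]
gripper_width: 0.398
gripper_force: 0.0
```

Emit:
apply_moves --moves '[[[0,0,0.04],0],[[0,0,0.03],0],[[0,0,0.025],0],[[0,0,0],0],[[0,0,0],0]]'

```text
time_s: 63.08
tcp_pos: [0.4645, 0.3794, 0.1686]
ee_rot: [[0.995, -0.095, -0.001], [-0.095, -0.995, -0.003], [-0.001, 0.003, -1.0]]
wrist_force: [-0.2, 1.2, 0.3]
gripper_width: 0.414
gripper_force: 0.0
```

Emit:
apply_moves --moves '[[[0,0,0.01],0],[[0,0,0.008],0],[[0,0,0.004],0],[[0,0,0],0],[[0,0,0],0]]'

```text
time_s: 63.5
tcp_pos: [0.4647, 0.3798, 0.1476]
ee_rot: [[0.995, -0.095, 0.0], [-0.095, -0.995, 0.0], [0.0, -0.0, -1.0]]
wrist_force: [-1.0, 0.0, 0.3]
gripper_width: 0.415
gripper_force: 0.0
```

```bash
python3 - <<'E'
from h import *
go([.4644,.3795,.137],YR)
E
```

```text
tcp [0.4647 0.3798 0.1476] yaw -5.47 F [-0.9854  0.0227  0.2692] turn -0.02 shift [-0.0003  0.0004  0.0106] t 63.5
```

Emit:
apply_moves --moves '[[[0,0,0.004],0],[[0,0,0.003],0],[[0,0,0.001],0],[[0,0,0],0],[[0,0,0],0]]'

```text
time_s: 63.92
tcp_pos: [0.4645, 0.3798, 0.1393]
ee_rot: [[0.995, -0.095, 0.0], [-0.095, -0.995, -0.0], [0.0, 0.0, -1.0]]
wrist_force: [0.0, 0.2, 0.4]
gripper_width: 0.412
gripper_force: 0.0
```

Emit:
apply_moves --moves '[[[0,0,0.001],0],[[0,0,0.001],0],[[0,0,0.001],0],[[0,0,0],0],[[0,0,0],0]]'

```text
time_s: 64.33
tcp_pos: [0.4648, 0.3803, 0.1371]
ee_rot: [[0.995, -0.095, 0.001], [-0.095, -0.995, 0.001], [0.001, -0.001, -1.0]]
wrist_force: [-0.6, 0.5, 4.2]
gripper_width: 0.411
gripper_force: 2.2
```

Emit:
apply_moves --moves '[[[0,0,-0.02],0],[[0,0,-0.04],0],[[0,0,-0.04],0],[[0,0,-0.04],0],[[0.03,0,0],0]]'

```text
time_s: 64.75
tcp_pos: [0.495, 0.3795, 0.2873]
ee_rot: [[0.996, -0.091, 0.013], [-0.091, -0.996, 0.012], [0.012, -0.013, -1.0]]
wrist_force: [0.6, 1.4, 2.4]
gripper_width: 0.411
gripper_force: 0.0
```

Emit:
apply_moves --moves '[[[0,0,0],0],[[0,0,0],0],[[0,0,0],0],[[0,0,0],0],[[0,0,0],0]]'

```text
time_s: 65.17
tcp_pos: [0.4937, 0.3767, 0.2755]
ee_rot: [[0.995, -0.095, -0.001], [-0.095, -0.995, -0.001], [-0.001, 0.001, -1.0]]
wrist_force: [0.7, 0.1, -0.4]
gripper_width: 0.415
gripper_force: 0.0
```

```bash
python3 - <<'E'
from h import *
c=imaging.capture("wrist")
for t,z in(("probe1",.08),("pot1",.076)):
  for d in models.place_of(c,t)[:4]:
    u,v=px(d["at"]);print(t,round(d["confidence"],2),wat(c,u,v,z))
print(r.finish_job())
E
```

```text
probe1 0.74 [0.4457 0.151  0.08  ]
probe1 0.66 [0.4539 0.2664 0.08  ]
pot1 0.88 [0.4203 0.2713 0.076 ]
pot1 0.83 [0.4335 0.3814 0.076 ]
pot1 0.64 [0.4149 0.1496 0.076 ]
the job is handed in; nothing more can be done
None
```

I handed the job in at about 65 s: all three pots hang on the rail screws, the box hangs on the middle peg, and a probe stands in each of two pots by my measurements; the hand-in returned no verdict.

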